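Fit a collector carrier in its nest and cam-latch it

ROBOT

A 7-joint arm with a two-finger parallel gripper is mounted at the origin on the work surface. World frame = base frame: x ahead of the robot, y to its left, z up, the work surface at z = 0. Lengths are in m, angles in rad, forces in N, time in s.
With the tool pointing down it reaches from about 0.35 to 0.9 m from the base axis. Payload 7.2 kg.
Tool frame: the origin (TCP) lies at the very end of the fingers, on their centre line; the grasp point (between the pads) lies 19 mm behind it; z points along the fingers, x is the direction in which the jaws open and shut, and the axes are right-handed (so a half turn about z gives the same grasp; the last joint's range is limited). The gripper opens to 88 mm and grips with 3 to 60 N. Pads are 20 mm wide; open, the fingers measure 115 mm over their backs; the gripper's body (75 mm by 178 mm) begins 61 mm behind the grasp point.
Start: joints at [1.165, 0.411, -0.013, 1.596, 0.006, 1.134, -0.082], TCP at [0.207, -0.59, 0.223] pointing down, gripper open.
Joint ranges: [-2.95, 2.95], [-0.29, 1.99], [-1.47, 1.44], [0.14, 2.54], [-1.03, 4.17], [0.13, 1.85], [-2.86, 2.86]. Speed limits (rad/s): [2.39, 2.39, 3.01, 3.01, 3.14, 3.14, 3.14].

INTERFACE

Orientations are given as a unit quaternion [w, x, y, z].
In Python, from rig import sensors, eyes, order gives the robot as it stands.
- The arm moves only by the tool carry_out, never from a script. Its arguments are lists of equal length, an entry for each row: "fingers": the finger opening in cm, from 0 to 8.78; "xyz": the shift along the tool's x, y, z in cm, a list of three; "turn": the turn about the tool's z in degrees. A call has 1 to 8 rows; each row is the pose to reach, as a shift and turn from the pose commanded when the call began, along the tool's axes at that moment; what a row does not reach only later rows make up. A row lasts 1/8 s, in which the tool goes at most 62.5 mm and 10.7 degrees, less where a joint would pass 70% of its speed; a pose out of reach is approached as far as the arm can. A call with a gripper value outside its range is refused whole. The fingers move at their own pace and stop on an object; "squeeze" is the grip in N (left out, the last holds). Time passes only in rows, so rows that repeat a pose let the fingers close. It gives the time, the measured TCP pose, the force and the opening at its end, in the units of the state.
- sensors.observe(): the state, without advancing time (a new reading comes with each control period).
- eyes.camera(name): name is "scene" or "top" or "wrist"; returns the picture (420x560x3 uint8, red, green, blue); there is no depth.
- eyes.camera_info(name): a dict with "K" (3x3 intrinsics, pixels), "distortion" ([k1, k2, p1, p2, k3] as OpenCV has them; the pictures are not rectified), "rvec" (rotation vector, rad) and "tvec" (3), from world to camera coordinates, as OpenCV has them. Camera axes: x right, y down, z forward; pixel columns grow to the right and rows downward; lengths in m; the calibration is good to about 2 mm. A picture is of the moment at which its call begins: read the wrist's pose just before it. camera_info takes no time and is no camera call; for the wrist camera it gives the pose at the moment of the call.
- order.close_job(): hands the job in, once; it reports no verdict.
The state is a dict: "time": time; "qpos": joint angles; "dq": joint speeds; "joint_efforts": joint torques, N m; "position": TCP position; "eef_rot": TCP orientation; "ft_force": force on the tool from outside, world axes, zero at the start; "moment": the same for the moment, N m; "gripper_width": finger opening in m.
Only numpy, scipy, OpenCV 4.12 (cv2) and the standard library are available. Lean on these libraries where they do the work, as an engineer would, in place of code of your own. Each camera call takes 0.05 s, during which the arm holds its last target.

TASK

Take the clean collector carrier (blue handle) from the lab jack, lay it in the empty nest on the linear stage with its slotted edge towards the red latch, and slide it gently home against both aluminium fences. Then turn the black cam knob clockwise until the sprung red latch drops into the cam's notch and its nose enters the carrier's slot; stop there, not forcing the knob or the latch, let go, and leave the other things where they are.

Things in the scene. Friction and masses are not known exactly. Their poses are not given: they have to be found in the camera images.
- carrier_center (a point): centre of the clean carrier: loose aluminium plate 84 (x) x 64 (y) x 10 mm with two white tiles and a blue handle bar across its middle (44 mm along x, 14 mm thick along y, 36 mm tall; whole height 46 mm, about 0.22 kg). Point on the handle's mid line, 23 mm above the underside. The -y edge has a slot in its middle, 14 mm wide, 7 mm deep. Starts flat on the jack, x within 0.6 rad of world x
- nest (a point): where carrier_center lies when the carrier is home; axes as the carrier's when home, z up. The nest floor is the flat top of the blue carriage plate, 23 mm below. Open on the -x and -y sides, but the held-back latch nose stands only 8 mm clear of the -y edge of a home carrier: lay it down about 4 mm off the side fence and 10 to 20 mm off the end fence, then slide it
- side_fence (a point): middle of the face of the side fence at the top edge: aluminium bar 105 mm along the nest's x, 12 mm thick, 9 mm high, against the carrier's +y edge (face 32 mm to +y of nest). Axes as nest
- end_fence (a point): middle of the face of the end fence at the top edge: aluminium bar 70 mm along the nest's y, 12 mm thick, 9 mm high, against the carrier's +x edge (face 42 mm to +x of nest). Axes as nest
- knob_grip (a point): on the vertical axis of the cam knob at gripping height: middle of the black wing bar, 50 mm along this point's x, 14 mm thick along y, 34 mm tall, its top 11 mm above this point. The bar is clamped on the shaft at no set angle (up to 0.35 rad either way), so its direction does not tell where the notch is. The cam disc's top is 30 mm below, a hub 34 mm across and 8 mm high on it. Drag about 0.1 N m; it stays where it is left
- cam_axis (a point): centre of the top of the brass cam disc (68 mm across, 10 mm thick) under the knob; fixed, axes as nest. Its rim has an 8 mm deep notch with a lead-in ramp, a white mark before it and a stop shoulder 4 mm proud of the rim behind it. 0.5 to 1.3 rad clockwise from the start the latch's roller is fully in (it sinks over the last 0.15 rad, helping the knob on); then some 0.1 rad is free before the shoulder meets the roller hard
- latch_nose (a point): tip of the red latch's nose, which points to the nest's +y. In the nest's frame its y is about -0.040 m while the cam's rim holds the latch back and about -0.025 m once the roller is in the notch and the nose in the carrier's slot. If the carrier is not home the nose meets its edge and stops at about -0.032
- latch: the red latch, a two-armed rocker on a vertical pivot (origin), x along its arm to the nose; a spring turns it towards carrier and cam, and its steel roller (10 mm) rides on the +y side of the cam's rim. About 6 N normally loads it; over 10 N of the stop shoulder on the roller (0.4 N m at the knob), or 25 N in all, strains it
- fixture: the blue carriage plate with nest, fences, cam and latch, 210 x 210 x 12 mm, top about 67 mm above the table, standing still on the linear stage; origin at the centre of its underside, axes as nest
- fences: the two aluminium fences together, fixed on the carriage; origin as that of fixture
- jack: blue scissor lab jack, fixed, plates 180 (x) x 200 (y) mm, top 70 mm above the table; origin under its centre
- vial: amber glass vial with a white cap, 24 mm in diameter and 45 mm tall, on the jack beside the carrier; a bystander; origin at the centre of its underside
- used_carrier: another carrier of the same size as the clean one, but with dark coated tiles and a black handle, on the table; a bystander; origin at the centre of its underside
- beaker: glass beaker, 66 mm wide and 85 mm tall; a bystander; origin at the centre of its underside
- driver: screwdriver with an orange handle lying on the table; a bystander
- dish: flat closed glass dish, 90 mm wide and 14 mm tall; a bystander; origin at the centre of its underside
- tape: ring-shaped yellow spool core, 90 mm wide and 19 mm tall; a bystander; origin at the centre of its underside
- nozzle_block: steel block 50 x 36 x 22 mm with a brass nozzle standing 26 mm above it; a bystander; origin at the centre of its underside

How it is judged:
On the way, in this order (a step that is already met when the one before it is completed fails the run):
1. the carrier lies flat and home against both fences while the latch is still held back (x of carrier_center in the frame of nest between -0.0025 and 0.0025 m and y of carrier_center in the frame of nest between -0.0025 and 0.0025 m and z of carrier_center in the frame of nest between -0.002 and 0.002 m and angle between the x axis of carrier_center and the x axis of nest, either way round below 0.05 rad and angle between carrier_center's own z axis and vertical below 0.05 rad and y of latch_nose in the frame of nest below -0.036 m), for 0.2 s.
2. the latch has dropped into the cam's notch with its nose in the carrier's slot (x of carrier_center in the frame of nest between -0.0025 and 0.0025 m and y of carrier_center in the frame of nest between -0.0025 and 0.0025 m and z of carrier_center in the frame of nest between -0.002 and 0.002 m and angle between the x axis of carrier_center and the x axis of nest, either way round below 0.05 rad and angle between carrier_center's own z axis and vertical below 0.05 rad and y of latch_nose in the frame of nest above -0.028 m), for 0.2 s.
At the end, for the whole second after the job is handed in: The carrier lies flat in the nest within 2.5 mm of home along x and y (0.05 rad in direction), the latch is dropped in with its nose in the carrier's slot (tip beyond -28 mm in the nest's y) and at rest, loaded with less than 25 N (all of step 2 and contact force between latch and anything else below 25 N and linear speed of latch below 0.02 m/s); the robot touches nothing.
It fails at once if the knob is forced on after the latch has dropped: more than 10 N between the cam's stop face and the latch's roller (contact force between roller and stop_face above 10 N).
It fails at once if the latch is strained: more than 25 N on it in all (contact force between latch and anything else above 25 N).
It fails at once if the carrier is rammed against the fences: more than 60 N between them (contact force between carrier and fences above 60 N).
It fails at once if another thing is moved by more than 25 mm (distance of any of vial, used_carrier, beaker, driver, dish, tape, nozzle_block from where it was at the start of the episode above 0.025 m).
It also fails if it takes over 72 s, if anything falls off the work surface, if the arm or the gripper's body presses on something with over 40 N, if the wrist force passes 120 N, or if a joint passes its speed limit or range.

## Working session

There is one attempt and no reset: what is moved stays moved. The work goes in short steps, Python scripts to look and compute and a tool call to move; the robot and the scene stay as the last step left them, time stands still between calls to the robot, and variables do not carry over. Pictures are saved under pics/ and viewed, and the job is handed in when it is done.

Besides the shell and the picture viewer there is one more tool, called after "Call:" as a command line: name --pt "numbers of a row" for each row, then --argument value for the rest. carry_out: Moves the arm, as the interface text tells. Its arguments: {"type":"object","properties":{"fingers":{"type":"array","items":{"type":"number"}},"xyz":{"type":"array","items":{"type":"array","items":{"type":"number"}}},"turn":{"type":"array","items":{"type":"number"}},"squeeze":{"type":"number"}},"required":["fingers","xyz","turn"]}

```bash
ls; mkdir -p pics; python3 - <<'E'
from rig import sensors, eyes, order
import cv2
print(sensors.observe())
for n in ["scene","top","wrist"]:
    im=eyes.camera(n); cv2.imwrite(f"pics/{n}0.png",im[:,:,::-1])
    i=eyes.camera_info(n); print(n,i)
E
```

```text
pics
{'time': 0.0, 'qpos': array([ 1.16479252,  0.41188712, -0.01271058,  1.59704129,  0.00561191,
        1.13426731, -0.08219793]), 'dq': array([-1.55896436e-03,  9.48295246e-04, -7.20871848e-04, -7.78649989e-04,
       -1.56654976e-03,  3.89337027e-06, -1.19218250e-04]), 'joint_efforts': array([ 1.03537091e-04, -5.87943578e+01,  6.42331839e-01, -2.91075200e+01,
       -5.35783265e-02,  1.82609085e-02,  9.53809149e-05]), 'position': array([ 0.20692695, -0.58922576,  0.22181816]), 'eef_rot': array([-4.01872713e-04,  8.15917796e-01, -5.78167395e-01, -6.72812467e-04]), 'ft_force': array([-0.47897901, -0.26858558, -1.26327836]), 'moment': array([-0.01123938,  0.00343717,  0.01030038]), 'gripper_width': 0.08796207331717892}
scene {'K': array([[445.69583996,   0.        , 287.86186097],
       [  0.        , 445.69583996, 213.92293863],
       [  0.        ,   0.        ,   1.        ]]), 'distortion': array([-0.07763062,  0.        ,  0.        ,  0.        ,  0.        ]), 'rvec': array([ 1.5665095 ,  1.82705842, -0.90574258]), 'tvec': array([ 0.05368754, -0.25112319,  1.63366698])}
top {'K': array([[399.03257338,   0.        , 280.07268286],
       [  0.        , 399.03257338, 210.93237307],
       [  0.        ,   0.        ,   1.        ]]), 'distortion': array([0.01381629, 0.        , 0.        , 0.        , 0.        ]), 'rvec': array([ 2.14181752, -2.18303325,  0.17261267]), 'tvec': array([0.03081954, 0.54300343, 1.05975789])}
wrist {'K': array([[291.13557051,   0.        , 277.4978545 ],
       [  0.        , 291.13557051, 209.42581009],
       [  0.        ,   0.        ,   1.        ]]), 'distortion': array([-0.00484555,  0.        ,  0.        ,  0.        ,  0.        ]), 'rvec': array([-2.385945  ,  1.69125091,  0.22038765]), 'tvec': array([-0.62380529, -0.03031381,  0.3899619 ])}
```

View pics/scene0.png

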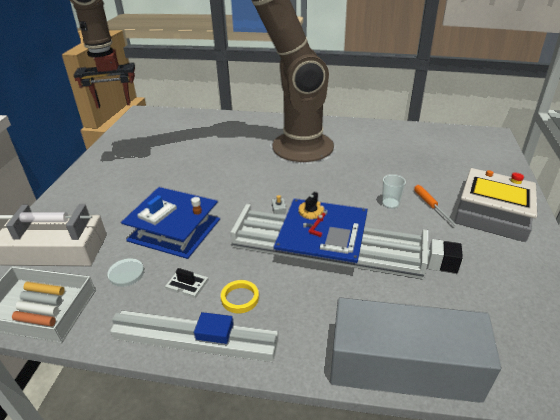

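View pics/top0.png

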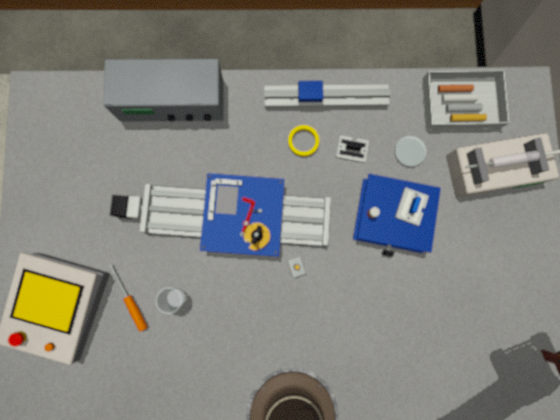

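View pics/wrist0.png

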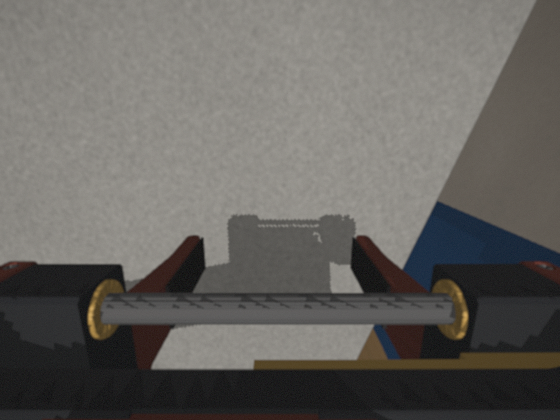

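The top view shows the carrier at about (411,206) on the jack with the vial at (375,212). The nest fences are at about (225,185), the red latch at (250,212), and the cam knob at (257,236). I'll enlarge both areas.

```bash
cat > h.py <<'E'
import numpy as np, cv2
from rig import sensors, eyes, order
def ray(i,uv,z):
    K=i['K'];d=i['distortion'];R=cv2.Rodrigues(i['rvec'])[0];t=i['tvec']
    p=cv2.undistortPoints(np.array(uv,float).reshape(-1,1,2),K,d).reshape(-1,2)
    r=np.c_[p,np.ones(len(p))]@R; c=-R.T@t
    z=np.broadcast_to(z,len(p))
    return c+r*((z-c[2])/r[:,2])[:,None]
def proj(i,P):
    return cv2.projectPoints(np.array(P,float).reshape(-1,1,3),i['rvec'],i['tvec'],i['K'],i['distortion'])[0].reshape(-1,2)
def crop(src,dst,x0,y0,x1,y1,s):
    im=cv2.imread(src)[y0:y1,x0:x1]
    im=cv2.resize(im,None,fx=s,fy=s,interpolation=cv2.INTER_CUBIC)
    for x in range((x0//10+1)*10,x1,10):
        cv2.putText(im,str(x),(int((x-x0)*s),8),0,.3,(0,255,255),1); cv2.line(im,(int((x-x0+.5)*s),10),(int((x-x0+.5)*s),14),(0,255,255),1)
    for y in range((y0//10+1)*10,y1,10):
        cv2.putText(im,str(y),(0,int((y-y0+.5)*s)),0,.3,(0,255,255),1)
    cv2.imwrite(dst,im)
def tool(s=None):
    from scipy.spatial.transform import Rotation as Ro
    s=s or sensors.observe(); q=s['eef_rot']; return np.array(s['position']),Ro.from_quat([q[1],q[2],q[3],q[0]]).as_matrix()
E
python3 - <<'E'
from h import *
crop("pics/top0.png","pics/t_nest.png",195,168,295,262,6)
crop("pics/top0.png","pics/t_jack.png",350,170,445,260,6)
crop("pics/scene0.png","pics/s_nest.png",260,185,380,275,6)
E
```

```text
(no output)
```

View pics/t_nest.png

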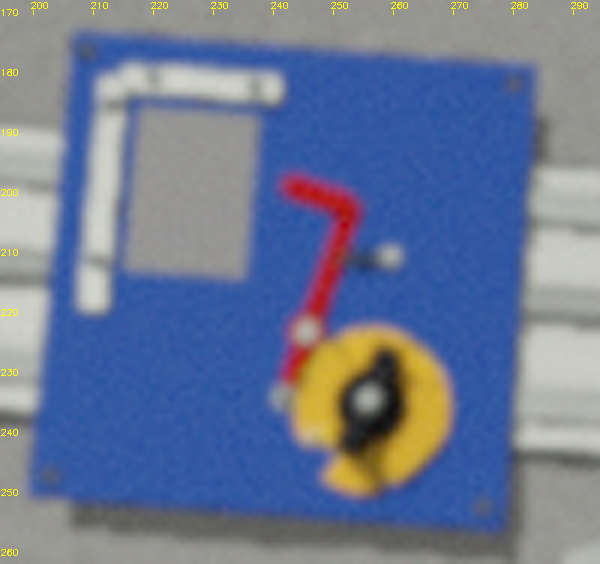

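View pics/t_jack.png

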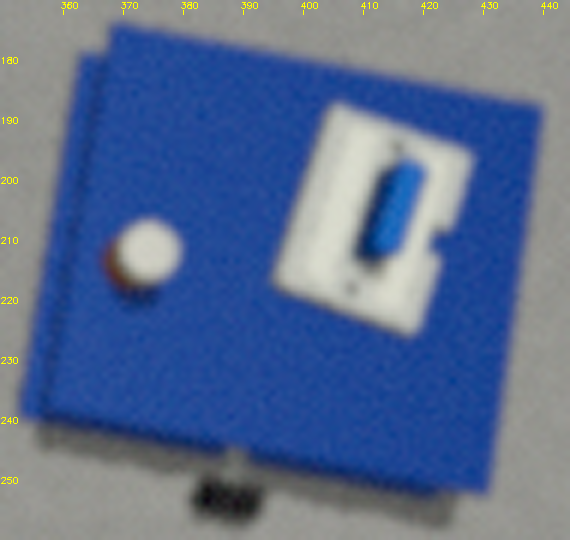

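View pics/s_nest.png

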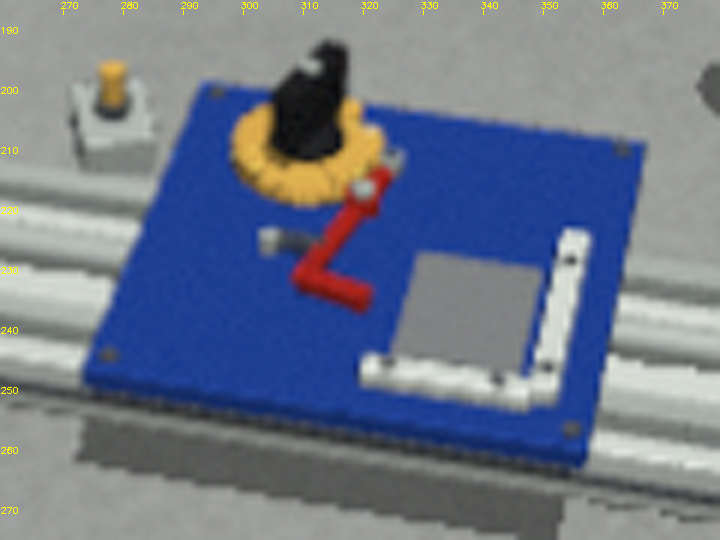

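```bash
python3 - <<'E'
from h import *
i=eyes.camera_info("top")
def q(n,uv,z):
    P=ray(i,uv,z); print(n,np.round(P[:,:2],4).tolist()); return P
C=q("carrier corners TL TR BR BL",[(405,187),(428,195.5),(418.5,225.5),(395.5,217.5)],.080)
print(C.mean(0)); 
for a,b in((3,0),(2,1)):
    d=C[b]-C[a];print("th",np.degrees(np.arctan2(d[1],d[0])))
q("handle top ends",[(417,198),(411,211)],.116)
pl=q("plate corners TL TR BR BL",[(207,173),(283,179),(278,256.5),(199,250.5)],.067)
print(pl.mean(0)); d=pl[0]-pl[3];print(np.degrees(np.arctan2(d[1],d[0])));d=pl[1]-pl[2];print(np.degrees(np.arctan2(d[1],d[0])))
s=q("side fence face bottom/top",[(212.7,219.5),(215.5,185)],.076)
d=s[1]-s[0];print(np.degrees(np.arctan2(d[1],d[0])))
e=q("end fence face",[(216,184.6),(241,186)],.076)
q("nose",[(242,198)],.073)
q("knob",[(256,234.5)],.12); q("cam",[(256,236)],.085)
print("vial",q("v",[(375,211)],.115))
print(tool())
E
```

```text
carrier corners TL TR BR BL [[0.5963, -0.3139], [0.5722, -0.3741], [0.4924, -0.3432], [0.5147, -0.2835]]
[ 0.54390469 -0.32867624  0.08      ]
th -20.444403919318564
th -21.164732262230892
handle top ends [[0.5601, -0.3306], [0.5266, -0.3129]]
plate corners TL TR BR BL [[0.6458, 0.2159], [0.6262, 0.0116], [0.4186, 0.0292], [0.4384, 0.2359]]
[0.53226266 0.12311665 0.067     ]
-5.515099001396325
-4.8556221371082025
side fence face bottom/top [[0.5185, 0.199], [0.6107, 0.1918]]
-4.482028637521128
end fence face [[0.6118, 0.1905], [0.6069, 0.1242]]
nose [[0.575, 0.122]]
knob [[0.4735, 0.0843]]
cam [[0.4723, 0.0856]]
v [[0.5284, -0.2206]]
vial [[ 0.52839816 -0.22060977  0.115     ]]
(array([ 0.20697938, -0.58931955,  0.22201687]), array([[ 3.31459348e-01, -9.43469369e-01, -5.00469355e-04],
       [-9.43468718e-01, -3.31459710e-01,  1.11314847e-03],
       [-1.21610691e-03,  1.03213715e-04, -9.99999255e-01]]))
```

```bash
python3 - <<'E'
from h import *
p,R=tool(); i=eyes.camera_info("wrist"); Rc=cv2.Rodrigues(i['rvec'])[0]; c=-Rc.T@i['tvec']
print("cam in tool",R.T@(c-p)); print("cam axes in tool\n",R.T@Rc.T)
# where does tool-frame points project
for P in([0,0,0],[0,0,.1],[0,0,.15],[0,-.05,.1],[0,-.05,.15],[0,-.1,.15]): print(P,proj(i,p+R@np.array(P)))
print(R.T@(np.array([.544,-.329,.222])-p))
E
```

```text
cam in tool [-0.00041371 -0.06957681 -0.16194264]
cam axes in tool
 [[ 9.99999847e-01 -4.33831368e-04 -3.43764293e-04]
 [ 5.06967307e-04  9.67149630e-01  2.54207271e-01]
 [ 2.22188420e-04 -2.54207406e-01  9.67149702e-01]]
[0, 0, 0] [[278.30777332 253.05390222]]
[0, 0, 0.1] [[278.04267845 210.18123954]]
[0, 0, 0.15] [[277.97031058 198.48068232]]
[0, -0.05, 0.1] [[278.04082787 155.72548513]]
[0, -0.05, 0.15] [[277.96574337 152.1300541 ]]
[0, -0.1, 0.15] [[277.96065405 101.82019268]]
[-1.33894698e-01 -4.04254072e-01  1.37975771e-04]
```

Call:
carry_out --fingers '[8.7,8.7,8.7,8.7,8.7,8.7,8.7,8.7]' --pt "-1.9 -5.7 0" --pt "-3.8 -11.5 0" --pt "-5.7 -17.2 0" --pt "-7.6 -23 0" --pt "-9.5 -28.7 0" --pt "-11.4 -34.5 0" --pt "-13.4 -40.4 2" --pt "-13.4 -40.4 6" --turn '[10,20,30,40.1,40.1,40.1,40.1,40.1]'

```text
time: 1.15
position: [0.5494, -0.3243, 0.1631]
eef_rot: [0.002, -0.572, 0.821, -0.001]
ft_force: [0.0, -1.0, -0.4]
gripper_width: 0.0869
```

```bash
python3 - <<'E'
from h import *
p,R=tool(); print(p,np.degrees(np.arctan2(R[1,0],R[0,0])))
im=eyes.camera("wrist"); i=eyes.camera_info("wrist"); cv2.imwrite("pics/w1.png",im[:,:,::-1])
import pickle; pickle.dump((p,R,i),open("w1.pkl","wb"))
E
```

```text
[ 0.54939522 -0.32430852  0.16310725] -110.27758714387174
```

View pics/w1.png

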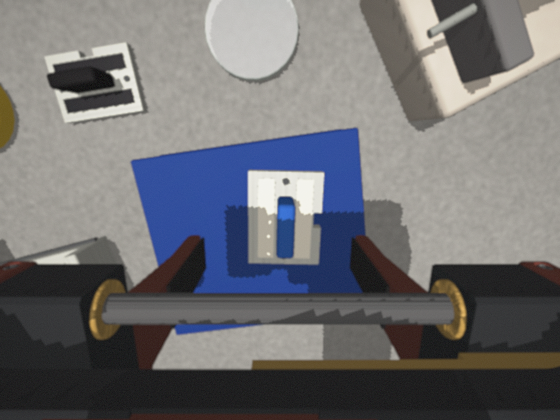

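```bash
python3 - <<'E'
from h import *
p,R=tool(); print(p,np.degrees(np.arctan2(R[1,0],R[0,0])))
im=eyes.camera("wrist"); i=eyes.camera_info("wrist"); cv2.imwrite("pics/w2.png",im[:,:,::-1])
import pickle; pickle.dump((p,R,i),open("w2.pkl","wb"))
crop("pics/w2.png","pics/w2c.png",235,160,335,275,5)
E
```

```text
[ 0.54406136 -0.32479985  0.15607319] -110.42987678159037
```

View pics/w2c.png

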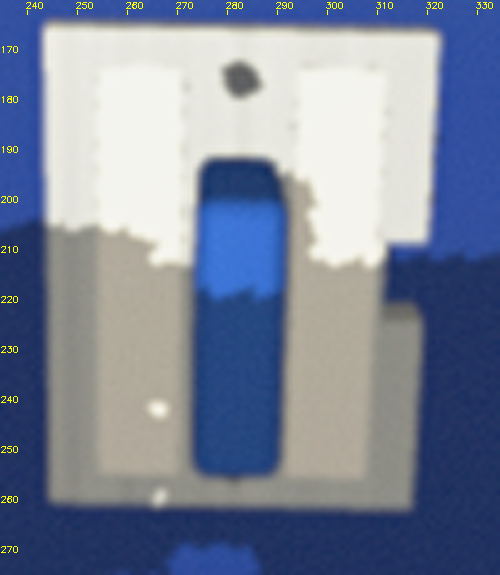

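```bash
python3 - <<'E'
from h import *
import pickle; p,R,i=pickle.load(open("w2.pkl","rb"))
i=eyes.camera_info("wrist"); p,R=tool()
C=ray(i,[(243.5,164.8),(322.8,166),(317.2,261.8),(244.3,260)],.080)
print(np.round(C,4)); c=C.mean(0); print("c",c)
L=np.linalg.norm; print(L(C[0]-C[1]),L(C[2]-C[3]),L(C[0]-C[3]),L(C[1]-C[2]))
for a,b in((3,0),(2,1)):
    d=C[b]-C[a];print("th",np.degrees(np.arctan2(d[1],d[0])))
H=ray(i,[(275,200),(291,200),(290,254.5),(274,254.5)],.116); print(H.mean(0),H)
print(p,np.degrees(np.arctan2(R[1,0],R[0,0])),"tool shift",R.T@(c-p))
E
```

```text
[[ 0.5928 -0.3151  0.08  ]
 [ 0.5691 -0.3755  0.08  ]
 [ 0.4896 -0.344   0.08  ]
 [ 0.5142 -0.2835  0.08  ]]
c [ 0.54143555 -0.32955744  0.08      ]
0.06491198800051998 0.06528686322921039 0.08475359137624568 0.08547754905953625
th -21.884302878875534
th -21.632118034296095
[ 0.54224608 -0.32982739  0.116     ] [[ 0.56396898 -0.33215638  0.116     ]
 [ 0.55993344 -0.34290304  0.116     ]
 [ 0.52041794 -0.32778565  0.116     ]
 [ 0.52466395 -0.3164645   0.116     ]]
[ 0.54223954 -0.32655921  0.15798128] -110.58480880141416 tool shift [ 0.00318618 -0.00093564  0.07797236]
```

Call:
carry_out --fingers '[5,5,5,5,5,5,5,5]' --pt "0.1 0.2 0" --pt "0.1 0.2 1" --pt "0.1 0.2 2" --pt "0.1 0.2 3" --pt "0.1 0.2 4" --pt "0.1 0.2 5" --pt "0.1 0.2 5" --pt "0.1 0.2 5" --turn '[1,1,1,1,1,1,1,1]'

```text
time: 2.25
position: [0.5418, -0.3297, 0.1128]
eef_rot: [0.0, -0.561, 0.828, -0.0]
ft_force: [0.3, 0.3, -0.1]
gripper_width: 0.0501
```

```bash
python3 - <<'E'
from h import *
im=eyes.camera("wrist"); i=eyes.camera_info("wrist"); cv2.imwrite("pics/w3.png",im[:,:,::-1])
p,R=tool(); print(p,np.degrees(np.arctan2(R[1,0],R[0,0])))
print(R.T@(np.array([.5417,-.3297,.088])-p))
crop("pics/w3.png","pics/w3c.png",200,150,360,290,5)
E
```

```text
[ 0.54193467 -0.32971877  0.1129964 ] -111.74254820749434
[6.77029982e-05 2.40605006e-04 2.49962603e-02]
```

View pics/w3c.png

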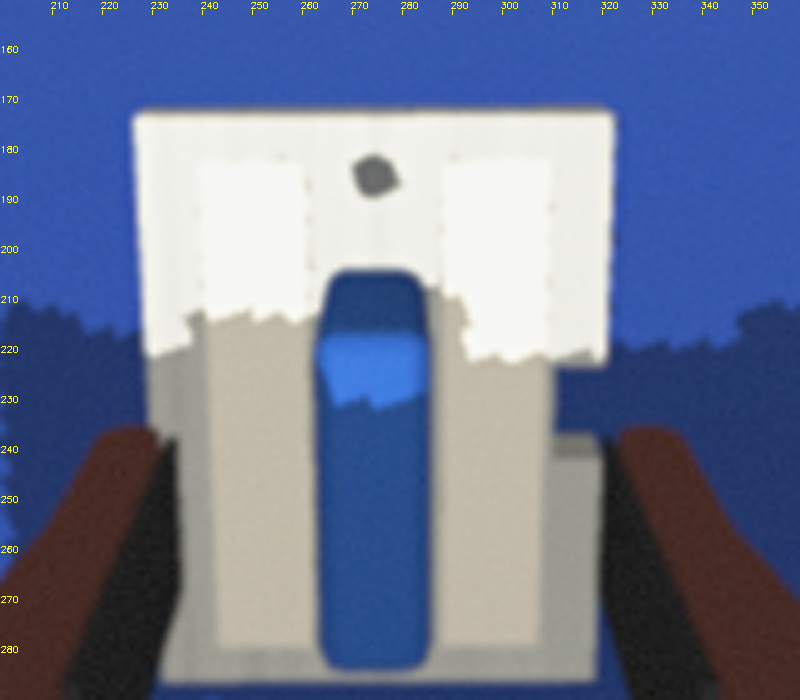

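```bash
python3 - <<'E'
from h import *
i=eyes.camera_info("wrist"); p,R=tool()
C=ray(i,[(226.6,172.2),(322,172),(319,286.2),(231.5,286)],.080)
print(np.round((C-p)@R,4)); print(((C-p)@R).mean(0))
for a,b in((3,0),(2,1)):
    d=C[b]-C[a];print("th",np.degrees(np.arctan2(d[1],d[0])))
H=ray(i,[(263,217),(285.5,217),(286.5,283),(263,283)],.116); print((H-p)@R,((H-p)@R).mean(0))
E
```

```text
[[-0.0347 -0.0438  0.033 ]
 [ 0.0293 -0.0439  0.033 ]
 [ 0.0303  0.0411  0.033 ]
 [-0.0348  0.041   0.033 ]]
[-0.00248354 -0.00137716  0.03299709]
th -21.855563693983253
th -21.044791392643802
[[-0.0087694  -0.02297777 -0.00298982]
 [ 0.00402089 -0.02297466 -0.0029889 ]
 [ 0.00489713  0.01858778 -0.0030149 ]
 [-0.00931836  0.01858776 -0.00301592]] [-0.00229244 -0.00219422 -0.00300239]
```

Call:
carry_out --fingers '[5,5,5,5,3,1,0.5,0.5]' --pt "-0.2 -0.15 0.8" --pt "-0.2 -0.15 1.6" --pt "-0.2 -0.15 2.5" --pt "-0.2 -0.15 2.5" --pt "-0.2 -0.15 2.5" --pt "-0.2 -0.15 2.5" --pt "-0.2 -0.15 2.5" --pt "-0.2 -0.15 2.5" --turn '[0,0,0,0,0,0,0,0]' --squeeze 25

```text
time: 3.3
position: [0.5439, -0.3284, 0.0879]
eef_rot: [0.0, -0.561, 0.828, -0.0]
ft_force: [-0.4, 1.2, 1.2]
gripper_width: 0.0135
```

Call:
carry_out --fingers '[0.5,0.5,0.5,0.5,0.5,0.5,0.5,0.5]' --pt "0 0 0" --pt "0 0 0" --pt "0 0 -1" --pt "0 0 -2" --pt "0 0 -3.5" --pt "0 0 -5" --pt "0 0 -6" --pt "0 0 -6" --turn '[0,0,0,0,0,0,0,0]' --squeeze 25

```text
time: 4.3
position: [0.5443, -0.3286, 0.1488]
eef_rot: [0.0, -0.561, 0.828, -0.001]
ft_force: [-0.2, 0.1, -1.6]
gripper_width: 0.014
```

```bash
python3 - <<'E'
from h import *
im=eyes.camera("wrist"); i=eyes.camera_info("wrist"); cv2.imwrite("pics/w4.png",im[:,:,::-1])
p,R=tool(); print(p,np.degrees(np.arctan2(R[1,0],R[0,0])),sensors.observe()['gripper_width'])
crop("pics/w4.png","pics/w4c.png",200,130,360,290,4)
E
```

```text
[ 0.54388865 -0.32833487  0.14801587] -111.74344385965149 0.013656200441860169
```

View pics/w4c.png

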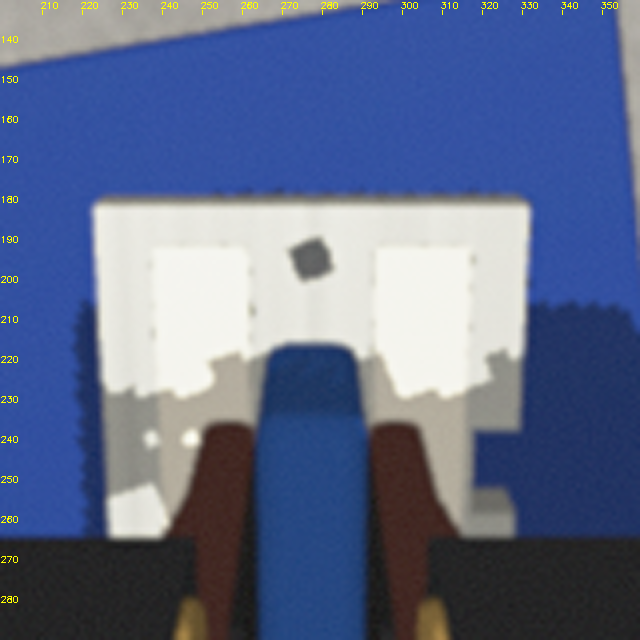

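```bash
python3 - <<'E'
from h import *
i=eyes.camera_info("wrist"); p,R=tool()
C=ray(i,[(318,237.5),(318,257.5),(223,181.3),(332.5,181.5),(226.5,264),(329,264)],p[2]-.008)
print(np.round((C-p)@R*1000,1))
E
```

```text
[[ 24.6  -6.6   8. ]
 [ 25.    6.8   8. ]
 [-32.6 -41.7   8. ]
 [ 31.9 -41.5   8. ]
 [-32.9  11.3   8. ]
 [ 32.2  11.3   8. ]]
```

Call:
carry_out --fingers '[0.5,0.5,0.5,0.5,0.5,0.5,0.5,0.5]' --pt "0 0 -3" --pt "-3 1.5 -6" --pt "-8 4 -6" --pt "-13 6.5 -6" --pt "-18 9 -6" --pt "-23 11.5 -6" --pt "-28 14 -6" --pt "-33 16.7 -6" --turn '[0,0,-3,-6,-9,-12,-15,-16.8]'

```text
time: 5.35
position: [0.5103, 0.0417, 0.2072]
eef_rot: [-0.0, -0.676, 0.737, 0.0]
ft_force: [1.2, 0.2, -2.5]
gripper_width: 0.0141
```

```bash
python3 - <<'E'
from h import *
p,R=tool(); print(p,np.degrees(np.arctan2(R[1,0],R[0,0])),sensors.observe()['gripper_width'])
E
```

```text
[0.51030489 0.04171489 0.20720697] -94.8844752072978 0.01408746043822622
```

Call:
carry_out --fingers '[0.5,0.5,0.5,0.5,0.5]' --pt "-5 1 0" --pt "-10 2 0" --pt "-11.4 2 0" --pt "-11.4 2 0" --pt "-11.4 2 0" --turn '[0,0,0,0,0]'

```text
time: 5.98
position: [0.501, 0.1535, 0.2073]
eef_rot: [-0.001, -0.675, 0.738, -0.0]
ft_force: [0.4, -0.2, -1.9]
gripper_width: 0.0141
```

```bash
python3 - <<'E'
from h import *
im=eyes.camera("wrist"); i=eyes.camera_info("wrist"); cv2.imwrite("pics/w5.png",im[:,:,::-1])
p,R=tool(); print(p,np.degrees(np.arctan2(R[1,0],R[0,0])),sensors.observe()['gripper_width'])
im=eyes.camera("top");cv2.imwrite("pics/t5.png",im[:,:,::-1])
E
```

```text
[0.50110697 0.15333246 0.20734998] -95.0985783089224 0.013680023254054308
```

View pics/w5.png

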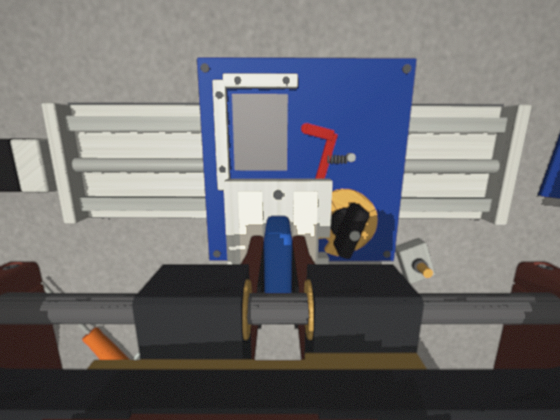

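```bash
python3 - <<'E'
from h import *
crop("pics/w5.png","pics/w5c.png",190,50,345,200,5)
crop("pics/w5.png","pics/w5d.png",290,110,420,270,4)
E
```

```text
(no output)
```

View pics/w5c.png

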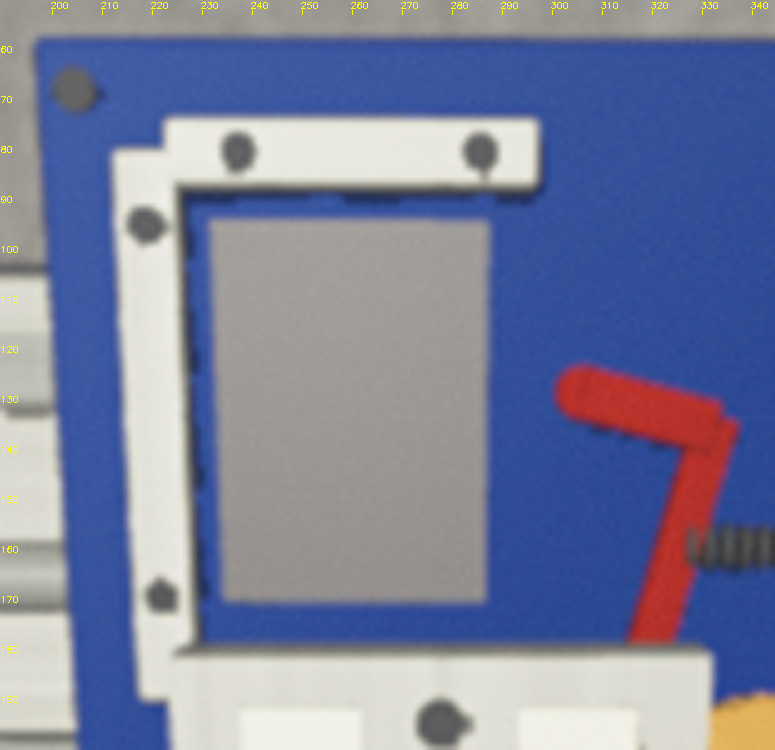

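View pics/w5d.png

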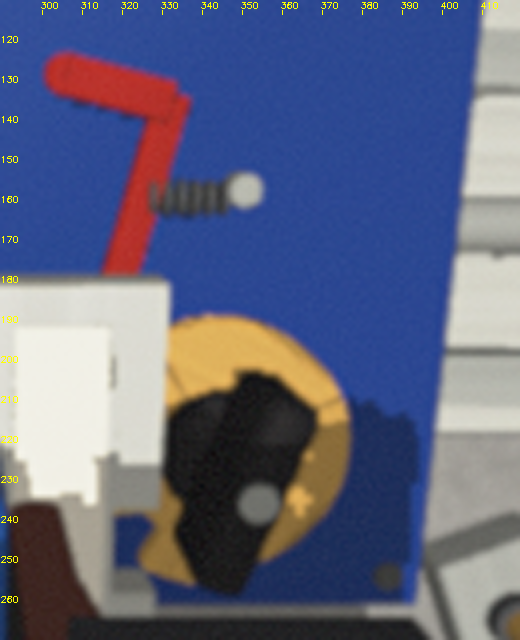

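```bash
python3 - <<'E'
from h import *
i=eyes.camera_info("wrist"); p,R=tool()
uv=[(225.6,90),(229.3,176),(228,87),(297,87.2),(212.4,80),(217.6,190),(223,73.6),(298,73.6),(298,87.2)]
P=ray(i,uv,.076)
print(np.round(P*1000,1).tolist())
ang=lambda a,b:np.degrees(np.arctan2(*(b-a)[[1,0]]))
print("side inner",ang(P[1],P[0]),"outer",ang(P[5],P[4]),"end inner",ang(P[3],P[2])-90,"outer",ang(P[7],P[6])-90)
th=np.radians(-4.9)
for th in np.radians([-4.5,-5,-5.5]):
    X=np.array([np.cos(th),np.sin(th),0]);Y=np.array([-np.sin(th),np.cos(th),0])
    sy=np.mean([P[0]@Y,P[1]@Y]); ex=np.mean([P[2]@X,P[3]@X])
    print("widths",np.mean([P[4]@Y,P[5]@Y])-sy,np.mean([P[6]@X,P[7]@X])-ex, "lens",(P[7]-P[6])@Y,(P[4]-P[5])@X)
    n=X*(ex-.042)+Y*(sy-.032); print(np.degrees(th),"nest",n[:2])
    N=ray(i,[(301,128.6)],.074)[0]; print("nose in nest",(N-n)@X,(N-n)@Y)
    # via end of end fence
it=eyes.camera_info("top")
Q=ray(it,[(213.2,219.5),(215.8,187),(218,184.8),(241,186)],.076);print(np.round(Q*1000,1).tolist())
pl=ray(i,[(197.2,57.6),(414.5,58.5)],.067);print("plate far corners",pl)
E
```

```text
[[613.6, 193.0, 76.0], [532.6, 200.2, 76.0], [616.0, 190.4, 76.0], [610.0, 125.9, 76.0], [623.3, 204.1, 76.0], [519.4, 214.0, 76.0], [627.9, 193.5, 76.0], [621.7, 124.1, 76.0], [609.9, 125.0, 76.0]]
side inner -5.06127687841297 outer -5.432774831130694 end inner -5.291218863823175 outer -5.138858027090279
widths 0.01229724496183976 0.011717783777567048 lens -0.06967731570042328 0.10440163683248989
-4.5 nest [0.57135712 0.16464968]
nose in nest 0.00403037757434312 -0.03985336243623115
widths 0.012273279772142237 0.011703525975115814 lens -0.0696814426532508 0.10441249497278193
-5.0 nest [0.57138258 0.16463925]
nose in nest 0.004351729651357408 -0.03980849503476921
widths 0.012248379924672148 0.011688376903849274 lens -0.06968026309443759 0.10441540169733238
-5.5 nest [0.57140444 0.16462625]
nose in nest 0.0046759487899198145 -0.03975815913839251
[[518.5, 197.7, 76.0], [605.3, 191.0, 76.0], [611.2, 185.2, 76.0], [606.9, 124.2, 76.0]]
plate far corners [[0.6457256  0.21734202 0.067     ]
 [0.62667061 0.01252132 0.067     ]]
```

Call:
carry_out --fingers '[0.5,0.5,0.5,0.5,0.5,0.5,0.5,0.5]' --pt "-1.35 -2.7 0" --pt "-1.35 -5.4 0" --pt "-1.35 -5.4 3" --pt "-1.35 -5.4 6" --pt "-1.35 -5.4 9" --pt "-1.35 -5.4 10.9" --pt "-1.35 -5.4 10.9" --pt "-1.35 -5.4 10.9" --turn '[0,0,0,0,0,0,0,0]'

```text
time: 7.08
position: [0.5565, 0.1637, 0.0995]
eef_rot: [0.0, -0.676, 0.737, -0.0]
ft_force: [-0.2, -0.1, -1.0]
gripper_width: 0.0137
```

```bash
python3 - <<'E'
from h import *
im=eyes.camera("wrist"); i=eyes.camera_info("wrist"); cv2.imwrite("pics/w6.png",im[:,:,::-1])
s=sensors.observe();p,R=tool(s); print(p,np.degrees(np.arctan2(R[1,0],R[0,0])),s['gripper_width'],s['ft_force'])
crop("pics/w6.png","pics/w6c.png",190,90,370,270,4)
E
```

```text
[0.55663651 0.16395673 0.09976081] -94.98955085952659 0.014151177157297558 [ 0.19447089  0.56007769 -2.36397018]
```

View pics/w6c.png

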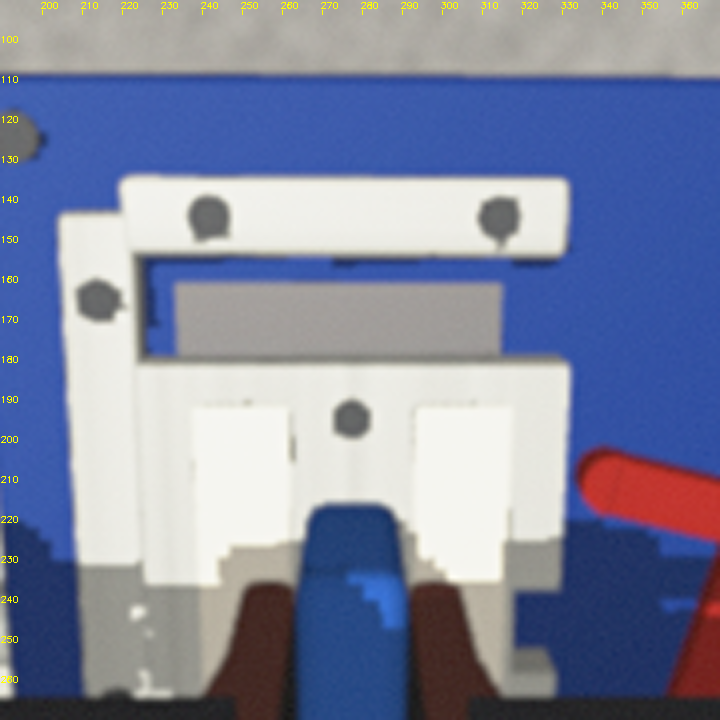

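```bash
python3 - <<'E'
from h import *
i=eyes.camera_info("wrist"); p,R=tool()
T=lambda uv,z: np.round((ray(i,uv,z)-p)@R*1000,1).tolist()
print("fence side inner, end inner",T([(224,154.5),(224.8,176),(225,153.8),(330,153.8)],.076))
print("carrier top corners/edges",T([(224.3,181),(332.5,181),(226.5,235)],p[2]-.008))
print("nose",T([(334,208)],.074))
print(np.degrees(np.arctan2(R[1,0],R[0,0])),p, sensors.observe()['ft_force'])
E
```

```text
fence side inner, end inner [[-34.2, -56.2, 23.9], [-34.3, -42.7, 23.8], [-33.5, -56.7, 23.9], [32.5, -56.6, 23.8]]
carrier top corners/edges [[-31.9, -42.0, 8.1], [31.9, -42.0, 8.1], [-32.1, -8.3, 8.0]]
nose [[37.1, -21.0, 25.8]]
-94.98955085952659 [0.55663651 0.16395673 0.09976081] [ 0.19447089  0.56007769 -2.36397018]
```

Call:
carry_out --fingers '[0.5,0.5,0.5,0.5,0.5,0.5,0.5,0.5]' --pt "0.1 0 0" --pt "0.1 0 0.4" --pt "0.1 0 0.8" --pt "0.1 0 1.1" --pt "0.1 0 1.2" --pt "0.1 0 1.3" --pt "0.1 0 1.35" --pt "0.1 0 1.35" --turn '[0,0,0,0,0,0,0,0]'

```text
time: 8.12
position: [0.5558, 0.1632, 0.0852]
eef_rot: [0.0, -0.676, 0.737, -0.0]
ft_force: [0.1, 0.5, -2.1]
gripper_width: 0.0145
```

Call:
carry_out --fingers '[0.5,0.5,0.5]' --pt "0 0 0.05" --pt "0 0 0.1" --pt "0 0 0.1" --turn '[0,0,0]'

```text
time: 8.5
position: [0.5558, 0.1632, 0.0848]
eef_rot: [0.0, -0.676, 0.737, -0.0]
ft_force: [-2.1, -1.0, 4.9]
gripper_width: 0.0138
```

Call:
carry_out --fingers '[0.5,0.5,0.5,0.5,0.5,0.5,0.5]' --pt "0 -0.2 -0.02" --pt "0 -0.5 -0.02" --pt "0 -0.8 -0.02" --pt "0 -1.1 -0.02" --pt "0 -1.2 -0.02" --pt "0 -1.25 -0.02" --pt "0 -1.25 -0.02" --turn '[0,0,0,0,0,0,0]'

```text
time: 9.38
position: [0.5673, 0.1628, 0.0848]
eef_rot: [-0.0, -0.676, 0.737, 0.001]
ft_force: [-5.8, 0.0, 6.6]
gripper_width: 0.0136
```

```bash
python3 - <<'E'
from h import *
im=eyes.camera("wrist"); i=eyes.camera_info("wrist"); cv2.imwrite("pics/w7.png",im[:,:,::-1])
s=sensors.observe();p,R=tool(s); print(p,np.degrees(np.arctan2(R[1,0],R[0,0])),s['gripper_width'],R.T@s['ft_force'])
crop("pics/w7.png","pics/w7c.png",190,120,370,270,4)
E
```

```text
[0.56728341 0.16280151 0.08486096] -94.90859786664959 0.013697184007608457 [ 0.35673277  4.90056316 -6.60778275]
```

View pics/w7c.png

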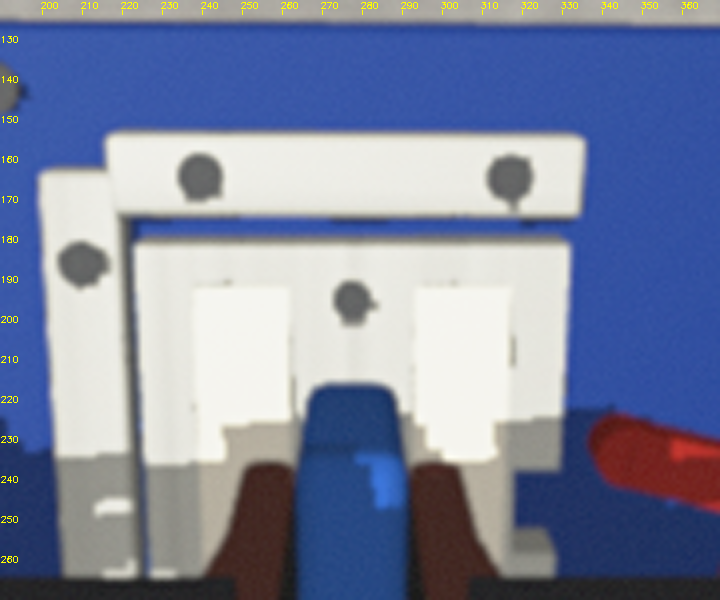

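Call:
carry_out --fingers '[0.5,0.5,0.5]' --pt "0 -0.1 0" --pt "0 -0.2 0" --pt "0 -0.2 0" --turn '[0,0,0]'

```text
time: 9.8
position: [0.5694, 0.1626, 0.0848]
eef_rot: [-0.0, -0.676, 0.737, 0.0]
ft_force: [-4.6, 0.5, 6.6]
gripper_width: 0.0135
```

Call:
carry_out --fingers '[0.5,0.5,0.5]' --pt "0 -0.1 0" --pt "0 -0.1 0" --pt "0 -0.1 0" --turn '[0,0,0]'

```text
time: 10.18
position: [0.5704, 0.1625, 0.0848]
eef_rot: [-0.0, -0.676, 0.737, 0.0]
ft_force: [-6.0, 0.8, 6.5]
gripper_width: 0.0136
```

Call:
carry_out --fingers '[0.5,0.5,0.5]' --pt "0 -0.05 0" --pt "0 -0.1 0" --pt "0 -0.1 0" --turn '[0,0,0]'

```text
time: 10.55
position: [0.5711, 0.1625, 0.0849]
eef_rot: [-0.0, -0.676, 0.737, 0.001]
ft_force: [-6.5, 1.6, 7.1]
gripper_width: 0.0141
```

Call:
carry_out --fingers '[0.5,0.5,0.5]' --pt "-0.1 0 0" --pt "-0.2 0 0" --pt "-0.2 0 0" --turn '[0,0,0]'

```text
time: 10.92
position: [0.5711, 0.1627, 0.0848]
eef_rot: [-0.001, -0.676, 0.737, 0.0]
ft_force: [-6.6, -4.5, 9.7]
gripper_width: 0.0137
```

```bash
python3 - <<'E'
from h import *
im=eyes.camera("wrist"); i=eyes.camera_info("wrist"); cv2.imwrite("pics/w8.png",im[:,:,::-1])
s=sensors.observe();p,R=tool(s); print(p,np.degrees(np.arctan2(R[1,0],R[0,0])),s['gripper_width'],R.T@s['ft_force'])
crop("pics/w8.png","pics/w8c.png",190,120,370,270,4)
E
```

```text
[0.57109328 0.16268173 0.084858  ] -94.97752564348424 0.01412379162142991 [ 4.56973452  7.34092481 -8.92615301]
```

View pics/w8c.png

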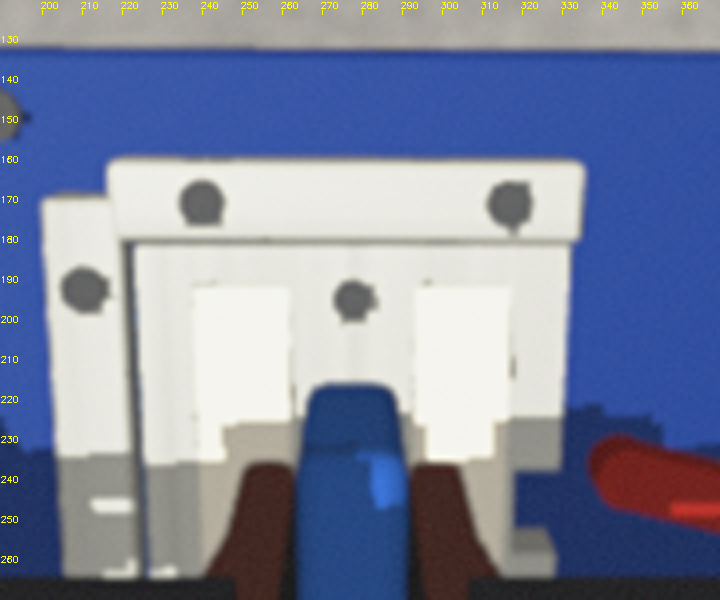

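Call:
carry_out --fingers '[0.5,0.5,0.5,0.5]' --pt "0 0.03 -0.05" --pt "-0.05 0.03 -0.05" --pt "-0.1 0.03 -0.05" --pt "-0.1 0.03 -0.05" --turn '[0,0,0,0]'

```text
time: 11.48
position: [0.5712, 0.1631, 0.0849]
eef_rot: [-0.002, -0.675, 0.737, -0.0]
ft_force: [-5.2, -4.1, 6.6]
gripper_width: 0.0141
```

Call:
carry_out --fingers '[0.5,0.5,0.5]' --pt "-0.05 0 0" --pt "-0.1 0 0" --pt "-0.1 0 0" --turn '[0,0,0]'

```text
time: 11.85
position: [0.5713, 0.1634, 0.0849]
eef_rot: [-0.002, -0.675, 0.738, -0.0]
ft_force: [-6.1, -6.3, 6.7]
gripper_width: 0.0138
```

```bash
python3 - <<'E'
from h import *
im=eyes.camera("wrist"); i=eyes.camera_info("wrist"); cv2.imwrite("pics/w9.png",im[:,:,::-1])
s=sensors.observe();p,R=tool(s); print(p,np.degrees(np.arctan2(R[1,0],R[0,0])),s['gripper_width'],R.T@s['ft_force'],s['moment'])
crop("pics/w9.png","pics/w9c.png",190,120,370,270,4)
E
```

```text
[0.57126284 0.16341617 0.08490755] -95.05499452460177 0.013636720004081494 [ 7.0634194   5.34304136 -7.78136568] [-1.37153075  1.2249813  -0.27288393]
```

View pics/w9c.png

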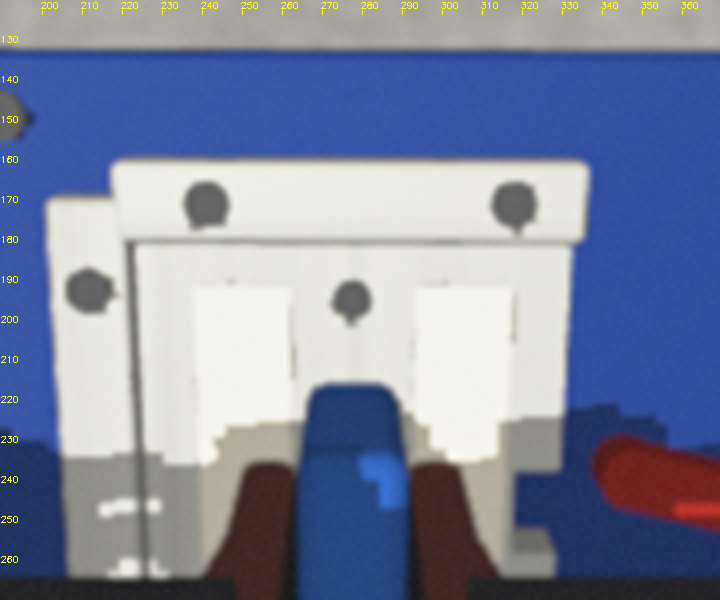

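Call:
carry_out --fingers '[0.5,0.5,0.5,0.5]' --pt "-0.05 0.02 0" --pt "-0.1 0.02 0" --pt "-0.15 0.02 0" --pt "-0.15 0.02 0" --turn '[0,0,0,0]'

```text
time: 12.4
position: [0.5714, 0.1646, 0.0849]
eef_rot: [-0.002, -0.675, 0.738, -0.001]
ft_force: [-5.7, -7.1, 7.7]
gripper_width: 0.0141
```

```bash
python3 - <<'E'
from h import *
im=eyes.camera("wrist"); i=eyes.camera_info("wrist"); cv2.imwrite("pics/w10.png",im[:,:,::-1])
s=sensors.observe();p,R=tool(s); print(p,np.degrees(np.arctan2(R[1,0],R[0,0])),s['gripper_width'],R.T@s['ft_force'],s['moment'])
crop("pics/w10.png","pics/w10c.png",190,120,370,270,4)
E
```

```text
[0.57136648 0.16456411 0.0849092 ] -95.07037280842025 0.013943831457114978 [ 8.57554883  4.93327677 -7.81081753] [-1.52382231  1.14760286 -0.28472327]
```

View pics/w10c.png

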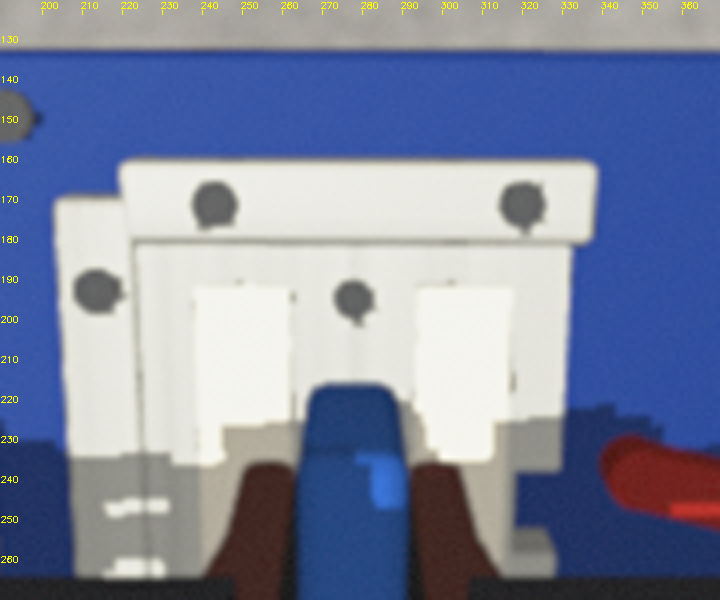

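Call:
carry_out --fingers '[0.5,0.5,0.5,0.5]' --pt "-0.05 0 0" --pt "-0.05 -0.03 0" --pt "-0.05 -0.03 0" --pt "-0.05 -0.03 0" --turn '[0,0,0,0]'

```text
time: 12.95
position: [0.5714, 0.1648, 0.0849]
eef_rot: [-0.002, -0.675, 0.738, -0.0]
ft_force: [-8.4, -7.5, 8.9]
gripper_width: 0.0139
```

Call:
carry_out --fingers '[0.5,0.5,0.5,0.5]' --pt "0.05 0.02 0" --pt "0.1 0.04 0" --pt "0.15 0.04 0" --pt "0.15 0.04 0" --turn '[0,0,0,0]'

```text
time: 13.45
position: [0.5714, 0.1649, 0.0849]
eef_rot: [-0.001, -0.675, 0.737, -0.0]
ft_force: [-4.5, -3.2, 4.8]
gripper_width: 0.0137
```

```bash
python3 - <<'E'
from h import *
s=sensors.observe();p,R=tool(s); print(p,np.degrees(np.arctan2(R[1,0],R[0,0])),s['gripper_width'],R.T@s['ft_force'],s['moment'])
E
```

```text
[0.57140621 0.1648802  0.08487569] -95.0238563533398 0.013740301237871712 [ 3.6131005   4.24576079 -4.80487046] [-0.93216478  0.83385112 -0.27521482]
```

Call:
carry_out --fingers '[0.5,0.5,1.8,2.5,3,3,3,3]' --pt "0.08 0.03 0" --pt "0.11 0.06 0" --pt "0.11 0.06 0" --pt "0.11 0.06 0" --pt "0.11 0.06 0" --pt "0.11 0.06 -1" --pt "0.11 0.06 -3" --pt "0.11 0.06 -6" --turn '[0,0,0,0,0,0,0,0]'

```text
time: 14.45
position: [0.5709, 0.1652, 0.1455]
eef_rot: [-0.0, -0.676, 0.737, 0.0]
ft_force: [0.0, 0.5, 0.1]
gripper_width: 0.03
```

Call:
carry_out --fingers '[3,3,3,3]' --pt "0 2 -4" --pt "0 4 -6" --pt "0 5 -6" --pt "0 5 -6" --turn '[0,0,0,0]'

```text
time: 14.95
position: [0.5209, 0.1695, 0.2045]
eef_rot: [-0.0, -0.676, 0.737, -0.0]
ft_force: [-0.1, 0.7, 0.4]
gripper_width: 0.0298
```

```bash
python3 - <<'E'
from h import *
im=eyes.camera("wrist"); i=eyes.camera_info("wrist"); cv2.imwrite("pics/w11.png",im[:,:,::-1])
s=sensors.observe();p,R=tool(s); print(p,np.degrees(np.arctan2(R[1,0],R[0,0])),s['gripper_width'],R.T@s['ft_force'])
crop("pics/w11.png","pics/w11c.png",190,70,390,260,4)
E
```

```text
[0.52129896 0.16924723 0.2041217 ] -94.94200088507765 0.030171803821362368 [-0.27424165  0.15618337  0.16369936]
```

View pics/w11c.png

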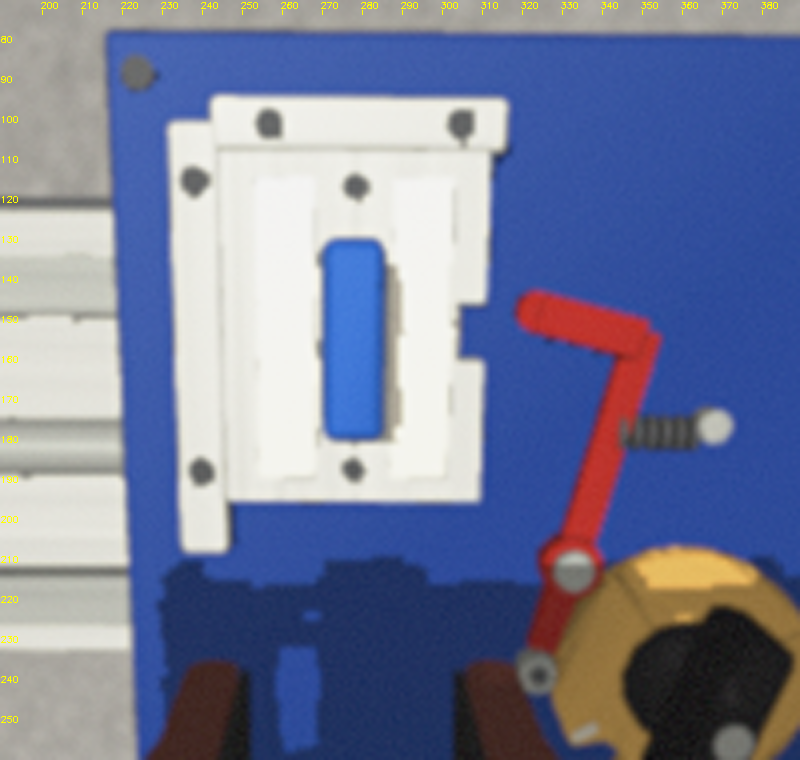

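Call:
carry_out --fingers '[4,4,4,4]' --pt "4 4.5 0" --pt "8.7 9.4 0" --pt "8.7 9.4 0" --pt "8.7 9.4 0" --turn '[0,0,0,0]'

```text
time: 15.5
position: [0.421, 0.0909, 0.2047]
eef_rot: [0.0, -0.676, 0.737, -0.0]
ft_force: [-0.4, 0.6, -0.1]
gripper_width: 0.0403
```

```bash
python3 - <<'E'
from h import *
im=eyes.camera("wrist"); i=eyes.camera_info("wrist"); cv2.imwrite("pics/w12.png",im[:,:,::-1])
s=sensors.observe();p,R=tool(s); print(p,np.degrees(np.arctan2(R[1,0],R[0,0])),s['qpos'])
import pickle; pickle.dump((p,R,i),open("w12.pkl","wb"))
crop("pics/w12.png","pics/w12c.png",200,70,380,250,4)
E
```

```text
[0.42146591 0.09155336 0.20480003] -94.9486335008269 [-0.04965541  0.1147129  -0.29712377  2.04562161  0.03977066  0.98587794
 -2.02404707]
```

View pics/w12c.png

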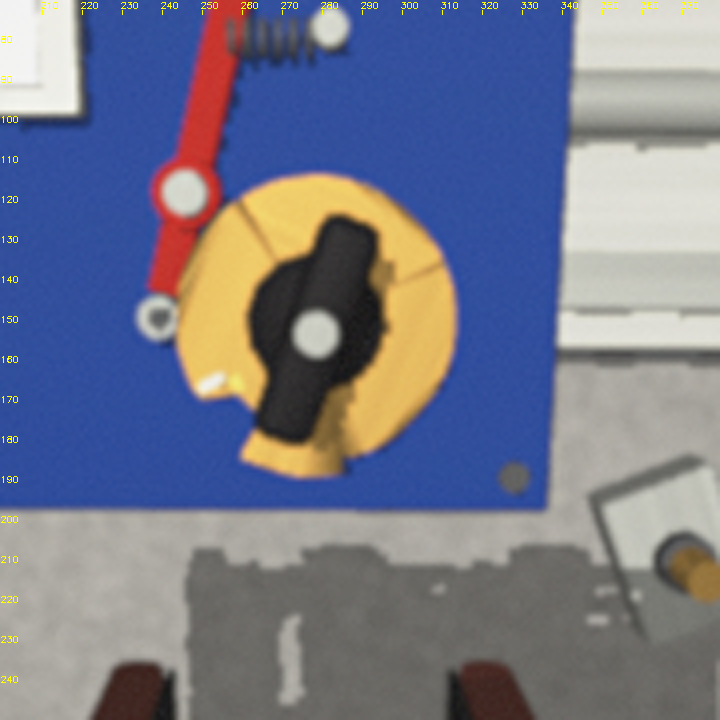

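```bash
python3 - <<'E'
from h import *
import pickle; _,_,i=pickle.load(open("w12.pkl","rb")); p,R=tool()
i=eyes.camera_info("wrist")
c=lambda x,y:(200+x/4-.4,70+y/4-.4)
for z in(.075,.079,.083):
    D=ray(i,[c(177,320),c(457,315),c(317,174)],z); print(z,"diam",np.linalg.norm(D[0]-D[1]),"centre",(D[0]+D[1])[:2]/2)
for z in(.116,.120,.124):
    # bar top ends mid & width at far end
    B=ray(i,[c(352,219),c(284,441),c(323,219+8),c(378,240),c(258,418),c(316,440)],z)
    d=B[0]-B[1]; print(z,"len",np.linalg.norm(d),np.degrees(np.arctan2(d[1],d[0])),"mid",(B[0]+B[1])[:2]/2,"w",np.linalg.norm(B[2]-B[3]))
    S=ray(i,[c(317,333)],z); print("screw",S[0,:2])
S=ray(i,[c(158,318)],.079);print("roller",S)
S=ray(i,[c(250,460),c(197,397),c(212,383)],.079);print("notch right, left edge, mark",S)
E
```

```text
0.075 diam 0.06880621047113326 centre [0.47536446 0.08622777]
0.079 diam 0.06786290108000363 centre [0.47557285 0.08622249]
0.083 diam 0.06691959168887406 centre [0.47578124 0.08621721]
0.116 len 0.048425697807766926 -22.205142865935265 mid [0.47436276 0.08638171] w 0.011723700123501943
screw [0.4742865  0.08642988]
0.12 len 0.04765325091135493 -22.20514286593526 mid [0.47462119 0.08637311] w 0.011536693303056868
screw [0.47454615 0.08642052]
0.124 len 0.046880804014942885 -22.20514286593528 mid [0.47487963 0.08636452] w 0.011349686482611795
screw [0.4748058  0.08641116]
roller [[0.47879556 0.12460696 0.079     ]]
notch right, left edge, mark [[0.44222177 0.10587103 0.079     ]
 [0.45898355 0.11731694 0.079     ]
 [0.46207589 0.11326058 0.079     ]]
```

Call:
carry_out --fingers '[4,4,4,4,4,4,4,4]' --pt "0 0 0" --pt "0 0 0" --pt "0 0 0" --pt "0 0 0" --pt "0 0 0" --pt "0 0 0" --pt "0 0 0" --pt "0 0 0" --turn '[-10,-20,-30,-40,-50,-60,-70,-80]'

```text
time: 16.55
position: [0.4215, 0.0922, 0.2045]
eef_rot: [-0.001, 0.992, -0.127, -0.0]
ft_force: [-0.4, 0.0, -0.7]
gripper_width: 0.0402
```

Call:
carry_out --fingers '[4,4,4,4,4,4,4,4]' --pt "0 0 0" --pt "0 0 0" --pt "0 0 0" --pt "0 0 0" --pt "0 0 0" --pt "0 0 0" --pt "0 0 0" --pt "0 0 0" --turn '[-10.6,-21,-31,-41,-51,-61,-72,-82.8]'

```text
time: 17.55
position: [0.4216, 0.0923, 0.2046]
eef_rot: [-0.001, 0.829, 0.559, 0.0]
ft_force: [-0.7, -0.3, -0.1]
gripper_width: 0.04
```

Call:
carry_out --fingers '[4,4,4]' --pt "0 0 0" --pt "0 0 0" --pt "0 0 0" --turn '[0,0,0]'

```text
time: 17.92
position: [0.4205, 0.0913, 0.2048]
eef_rot: [-0.0, 0.832, 0.555, 0.0]
ft_force: [-0.1, -0.4, -0.5]
gripper_width: 0.0401
```

```bash
python3 - <<'E'
from h import *
s=sensors.observe();p,R=tool(s); print(p,np.degrees(np.arctan2(R[1,0],R[0,0])),s['qpos'])
print(R.T@(np.array([.4747,.0864,.2])-p))
E
```

```text
[0.42050643 0.09126092 0.20475515] 67.41795742207906 [ 0.17623352  0.13596404 -0.54284854  2.03453138  0.08337268  0.99209265
  0.76846527]
[0.01632152 0.05190635 0.00474566]
```

Call:
carry_out --fingers '[4,4,4,4,4,4]' --pt "0.8 2.6 0" --pt "1.63 5.2 0" --pt "1.63 5.2 3" --pt "1.63 5.2 6.5" --pt "1.63 5.2 6.5" --pt "1.63 5.2 6.5" --turn '[0,0,0,0,0,0]'

```text
time: 18.68
position: [0.4751, 0.0866, 0.1409]
eef_rot: [0.0, 0.831, 0.556, 0.0]
ft_force: [0.4, 0.3, -0.2]
gripper_width: 0.0401
```

```bash
python3 - <<'E'
from h import *
im=eyes.camera("wrist"); i=eyes.camera_info("wrist"); cv2.imwrite("pics/w13.png",im[:,:,::-1])
s=sensors.observe();p,R=tool(s); print(p,np.degrees(np.arctan2(R[1,0],R[0,0])))
crop("pics/w13.png","pics/w13c.png",190,130,370,280,4)
E
```

```text
[0.47541994 0.08654429 0.14118743] 67.51779593015732
```

View pics/w13c.png

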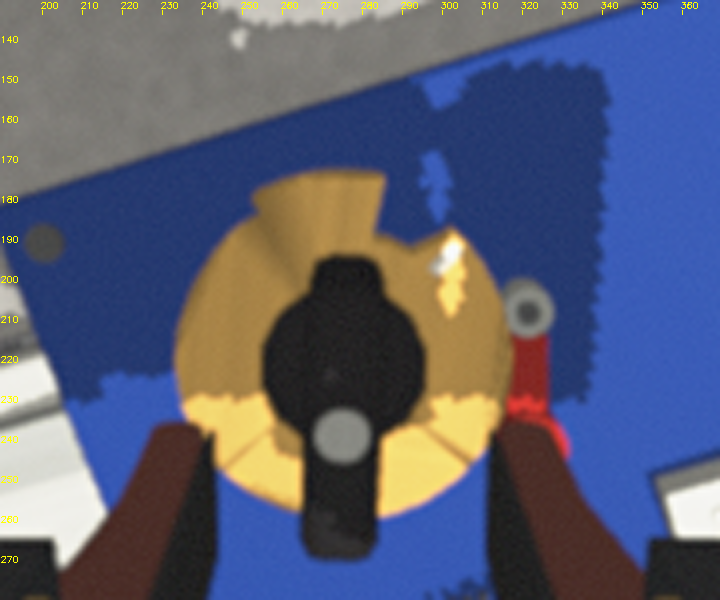

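```bash
python3 - <<'E'
from h import *
i=eyes.camera_info("wrist"); p,R=tool()
c=lambda x,y:(190+x/4-.4,130+y/4-.4)
T=lambda uv,z: np.round((ray(i,uv,z)-p)@R*1000,1)
print("screw",T([c(343,436)],.122)); print("bar end far, near",T([c(346,262),c(340,535)],.120))
print("disc edges L R",T([c(176,350),c(513,350),c(340,517)],.079))
D=T([c(176,350),c(513,350)],.079); cx=D.mean(0)
ax=np.array([cx[0],D[0][1]])
S=T([c(385,178),c(376,235),c(410,245),c(450,228),c(527,312)],.079); print(S)
ctr=T([c(343,436)],.122)[0]
for s in S: print(np.hypot(*(s-ctr)[:2]),np.degrees(np.arctan2((s-ctr)[1],(s-ctr)[0])))
E
```

```text
screw [[-0.9 -1.9 19.2]]
bar end far, near [[ -0.4 -30.8  21.1]
 [ -1.5  16.9  21.2]]
disc edges L R [[-34.7  -4.1  62.1]
 [ 32.9  -4.   62.2]
 [ -1.9  32.2  62.2]]
[[  7.  -38.6  62.1]
 [  5.3 -27.5  62.1]
 [ 12.  -25.5  62.2]
 [ 19.7 -28.9  62.2]
 [ 35.4 -11.9  62.2]]
37.54064464017633 -77.85194453881445
26.340083523026273 -76.38581725517065
26.895538663503284 -61.33853520254099
33.96115427955887 -52.657709693713876
37.652224369882845 -15.40192797288139
```

Call:
carry_out --fingers '[4,4,4,4,4,3,1.5,0.8]' --pt "-0.09 -0.19 0" --pt "-0.09 -0.19 1.5" --pt "-0.09 -0.19 3" --pt "-0.09 -0.19 4.5" --pt "-0.09 -0.19 4.8" --pt "-0.09 -0.19 4.8" --pt "-0.09 -0.19 4.8" --pt "-0.09 -0.19 4.8" --turn '[0,0,0,0,0,0,0,0]' --squeeze 10

```text
time: 19.73
position: [0.4727, 0.0859, 0.0922]
eef_rot: [0.0, 0.831, 0.556, 0.0]
ft_force: [-2.0, -3.1, 1.7]
gripper_width: 0.0144
```

Call:
carry_out --fingers '[0.8,0.8,0.8]' --pt "0 0 0" --pt "0 0 0" --pt "0 0 0" --turn '[0,0,0]' --squeeze 10

```text
time: 20.1
position: [0.4727, 0.086, 0.0922]
eef_rot: [0.0, 0.831, 0.556, 0.0]
ft_force: [-1.2, -0.6, 5.8]
gripper_width: 0.0146
```

```bash
python3 - <<'E'
from h import *
im=eyes.camera("wrist"); i=eyes.camera_info("wrist"); cv2.imwrite("pics/w14.png",im[:,:,::-1])
s=sensors.observe();p,R=tool(s); print(p,np.degrees(np.arctan2(R[1,0],R[0,0])),s['ft_force'],s['moment'],s['gripper_width'])
E
```

```text
[0.47271729 0.08595117 0.092188  ] 67.52709953276778 [-1.80214011 -2.40550318  5.90086001] [-0.29648242  0.07418802 -0.14276253] 0.014666291945816538
```

View pics/w14.png

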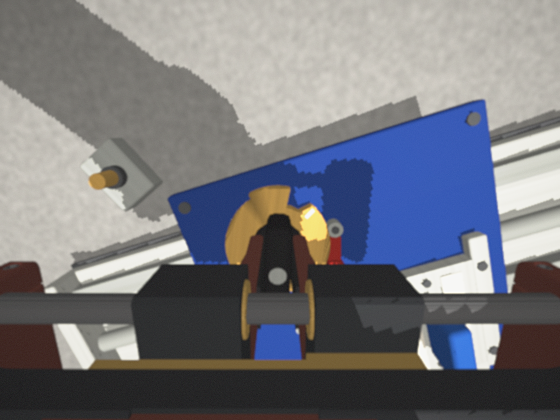

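Call:
carry_out --fingers '[2.2,2.2,2.2,1.5,0.8,0.8,0.8]' --pt "0 0 0" --pt "0 0 -0.2" --pt "0 0 -0.2" --pt "0 0 -0.2" --pt "0 0 -0.2" --pt "0 0 -0.2" --pt "0 0 -0.2" --turn '[0,0,0,0,0,0,0]' --squeeze 10

```text
time: 21.02
position: [0.4724, 0.0861, 0.0938]
eef_rot: [-0.0, 0.831, 0.556, -0.0]
ft_force: [0.0, -0.4, -0.3]
gripper_width: 0.0141
```

```bash
python3 - <<'E'
from h import *
s=sensors.observe();p,R=tool(s); print(p,np.degrees(np.arctan2(R[1,0],R[0,0])),s['ft_force'],s['moment'],s['gripper_width'])
E
```

```text
[0.47240954 0.08605076 0.09377542] 67.53250345151673 [ 0.01122845 -0.41214499 -0.28814143] [-0.0262813  -0.0806772  -0.17250027] 0.014064696778327754
```

Call:
carry_out --fingers '[0.8,0.8,0.8,0.8]' --pt "0 0 0" --pt "0 0 0" --pt "0 0 0" --pt "0 0 0" --turn '[5,10,15,15]'

```text
time: 21.52
position: [0.4726, 0.0863, 0.0938]
eef_rot: [0.0, 0.896, 0.443, 0.0]
ft_force: [1.3, 0.4, -1.9]
gripper_width: 0.014
```

```bash
cat > st.py <<'E'
from h import *
import sys
im=eyes.camera("wrist"); i=eyes.camera_info("wrist"); n=sys.argv[1]; cv2.imwrite(f"pics/{n}.png",im[:,:,::-1])
s=sensors.observe();p,R=tool(s); print(s['time'],p,"yaw",np.degrees(np.arctan2(R[1,0],R[0,0])),"F tool",R.T@s['ft_force'],"M",s['moment'],s['gripper_width'])
crop(f"pics/{n}.png",f"pics/{n}c.png",200,130,420,280,3.5)
E
python3 st.py w15
```

```text
21.575 [0.47259929 0.08631374 0.09381934] yaw 52.6596655715178 F tool [1.41250579 0.14556877 2.35772332] M [ 0.17250129 -0.35593626 -0.10749571] 0.013936033962181746
```

View pics/w15c.png

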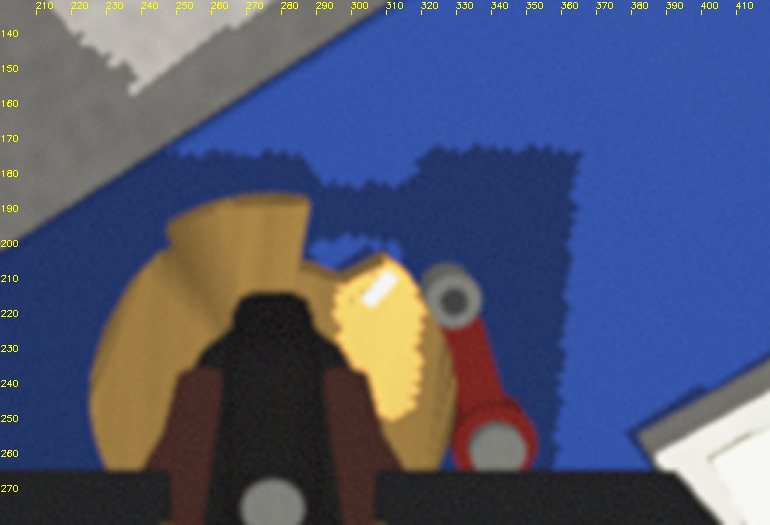

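Call:
carry_out --fingers '[0.8,0.8,0.8,0.8]' --pt "0 0 0" --pt "0 0 0" --pt "0 0 0" --pt "0 0 0" --turn '[5,10,17,17]'

```text
time: 22.08
position: [0.4728, 0.0866, 0.0938]
eef_rot: [-0.0, 0.952, 0.307, 0.0]
ft_force: [2.4, 1.5, -2.7]
gripper_width: 0.0139
```

```bash
python3 st.py w16
```

```text
22.125 [0.47282294 0.08658333 0.09385636] yaw 35.77861886993683 F tool [ 2.57511109 -0.1774428   3.83328398] M [ 0.48638718 -0.70976382 -0.00153912] 0.013944629826991534
```

View pics/w16c.png

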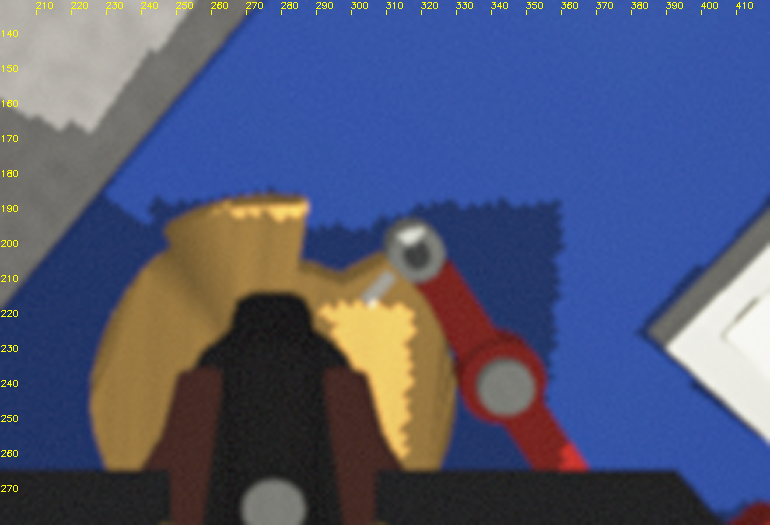

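Call:
carry_out --fingers '[0.8,0.8,0.8]' --pt "0 0 0" --pt "0 0 0" --pt "0 0 0" --turn '[3,6,6]'

```text
time: 22.5
position: [0.473, 0.0866, 0.0939]
eef_rot: [-0.0, 0.967, 0.256, 0.001]
ft_force: [3.2, 3.5, -5.1]
gripper_width: 0.0141
```

```bash
python3 st.py w17
```

```text
22.55 [0.47303365 0.08658141 0.0938933 ] yaw 29.719983344484508 F tool [ 5.05015707 -0.54539809  6.72047129] M [ 0.8596885  -1.04424654 -0.04487402] 0.013822250256041094
```

View pics/w17c.png

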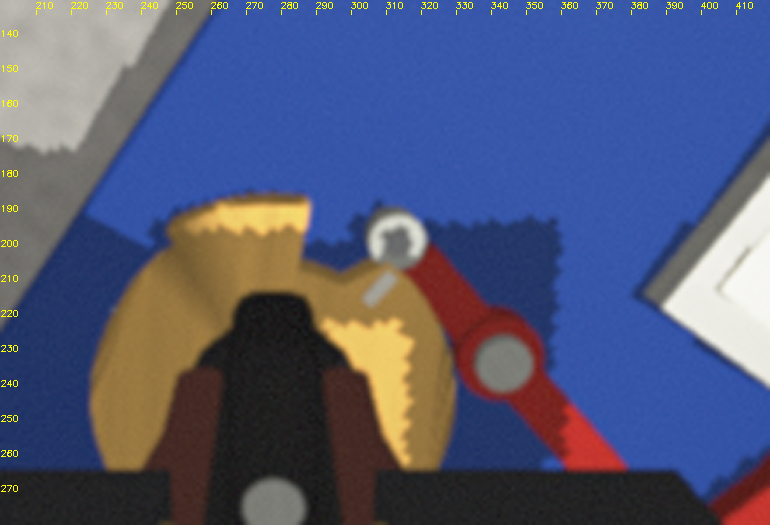

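Call:
carry_out --fingers '[0.8,0.8,0.8]' --pt "0 0 0" --pt "0 0 0" --pt "0 0 0" --turn '[2,4,4]'

```text
time: 22.92
position: [0.4731, 0.0866, 0.0939]
eef_rot: [-0.0, 0.975, 0.222, 0.001]
ft_force: [3.3, 3.7, -6.6]
gripper_width: 0.0141
```

```bash
python3 st.py w18
```

```text
22.975 [0.4730807  0.0866019  0.09387535] yaw 25.638125870074244 F tool [ 5.75823212 -1.73445448  6.54732097] M [ 0.83824128 -1.06309388 -0.1259125 ] 0.01379641302074404
```

View pics/w18c.png

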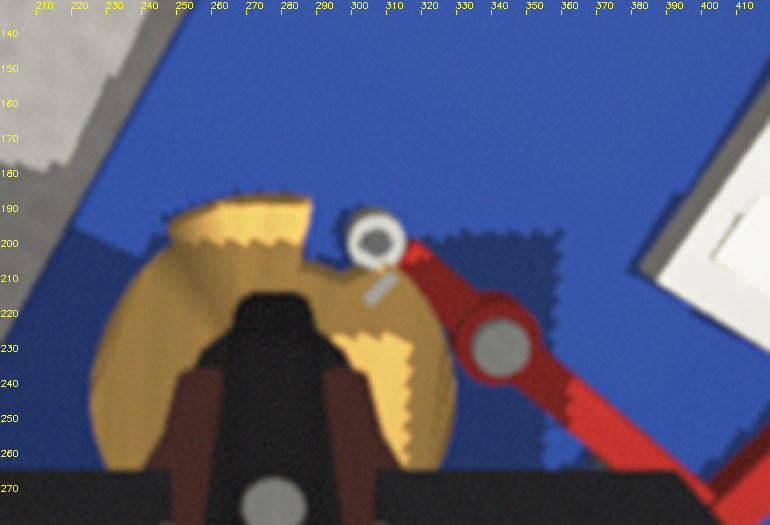

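Call:
carry_out --fingers '[0.8,0.8,0.8]' --pt "0 0 0" --pt "0 0 0" --pt "0 0 0" --turn '[1.5,3,3]'

```text
time: 23.35
position: [0.4732, 0.0866, 0.0939]
eef_rot: [-0.0, 0.981, 0.196, 0.001]
ft_force: [4.9, 3.7, -6.1]
gripper_width: 0.0139
```

```bash
python3 st.py w19
```

```text
23.4 [0.47313793 0.08661503 0.09388723] yaw 22.646246718046946 F tool [ 5.21022215 -2.83084325  5.76722819] M [ 0.90555546 -1.1143067  -0.10410849] 0.013946130037376277
```

View pics/w19c.png

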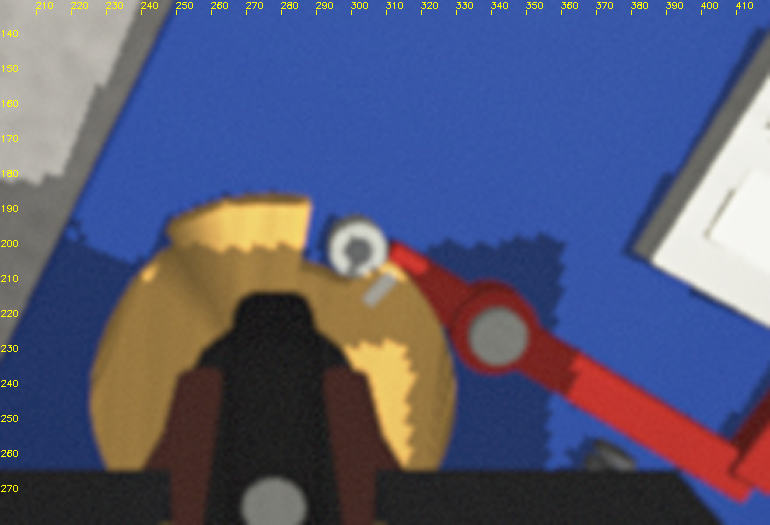

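```bash
python3 - <<'E'
from h import *
for n in("scene","top"):
    cv2.imwrite(f"pics/{n}20.png",eyes.camera(n)[:,:,::-1])
crop("pics/top20.png","pics/t20c.png",195,168,295,262,6)
crop("pics/scene20.png","pics/s20c.png",260,185,380,275,6)
E
```

```text
(no output)
```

View pics/t20c.png

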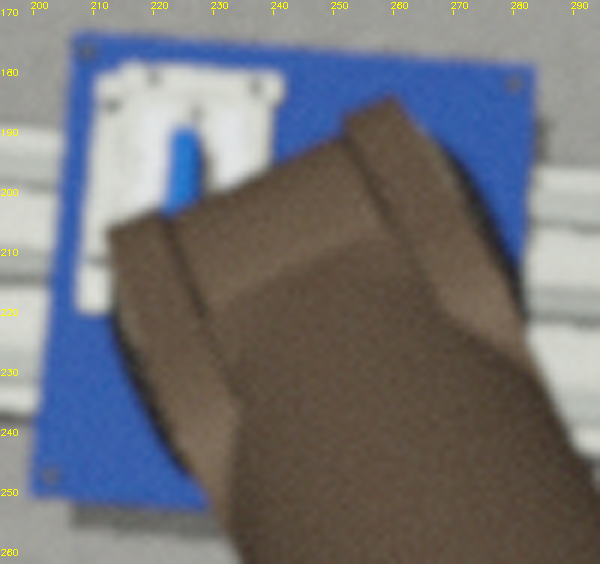

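View pics/s20c.png

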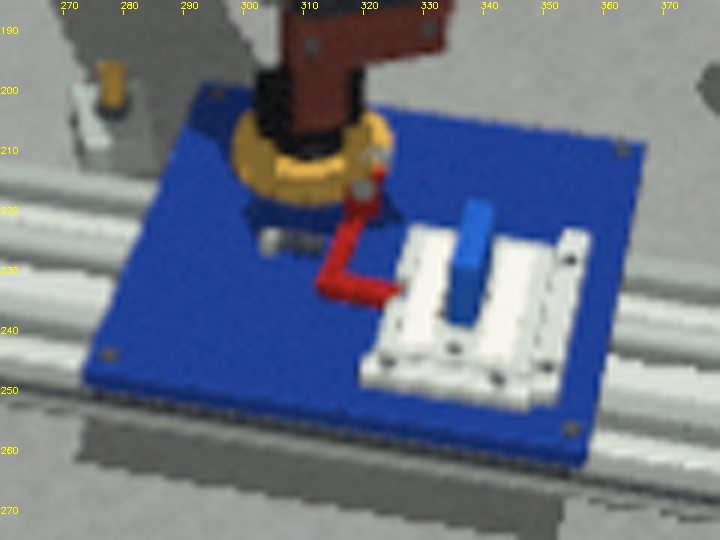

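```bash
cat > la.py <<'E'
from h import *
import pickle,sys
_,_,i0=pickle.load(open("w12.pkl","rb"))
a=ray(i0,[(200+158/4-.4,70+318/4-.4),(200+184/4-.4,70+193/4-.4)],.080)
def run(roller,pivot,i,axis=np.array([.4740,.0864])):
    b=ray(i,[roller,pivot],.080)
    f=lambda d:np.degrees(np.arctan2(d[1],d[0]))
    dA=f(b[0]-b[1])-f(a[0]-a[1])
    print("rollers",a[0],b[0],"pivots",a[1],b[1],"rot",dA,"r",np.hypot(*(b[0][:2]-axis)),np.hypot(*(a[0][:2]-axis)))
    nose=np.array([.5714,.1646])+.0044*np.array([.9959,-.0906])-.0398*np.array([.0906,.9959])
    pv=a[1][:2]; t=np.radians(dA); v=nose-pv
    n2=pv+np.array([[np.cos(t),-np.sin(t)],[np.sin(t),np.cos(t)]])@v
    print("nose arm",np.linalg.norm(v),"nose y",(n2-np.array([.5714,.1646]))@np.array([.0906,.9959]))
if __name__=="__main__":
    i=eyes.camera_info("wrist")
    v=list(map(float,sys.argv[1:]))
    run((200+v[0]/3.5-.4,130+v[1]/3.5-.4),(200+v[2]/3.5-.4,130+v[3]/3.5-.4),i)
E
python3 la.py 358 250 498 337
```

```text
rollers [0.47883646 0.12447226 0.08      ] [0.47622877 0.11924921 0.08      ] pivots [0.50696999 0.11491763 0.08      ] [0.50622422 0.11418861 0.08      ] rot 9.182025097920388 r 0.03292473408856739 0.03837822293451281
nose arm 0.06591583390334291 nose y -0.02977689977629409
```

Call:
carry_out --fingers '[0.8,0.8,0.8]' --pt "0 0 0" --pt "0 0 0" --pt "0 0 0" --turn '[1,2,2]'

```text
time: 23.88
position: [0.4732, 0.0866, 0.0939]
eef_rot: [-0.0, 0.984, 0.179, 0.001]
ft_force: [3.9, 3.7, -6.7]
gripper_width: 0.0142
```

```bash
python3 st.py w21
```

```text
23.925 [0.47319982 0.08663034 0.09389701] yaw 20.653507982621115 F tool [ 6.17685616 -1.64090362  6.20489453] M [ 0.95267831 -1.21702724 -0.06775049] 0.013885009990674265
```

View pics/w21c.png

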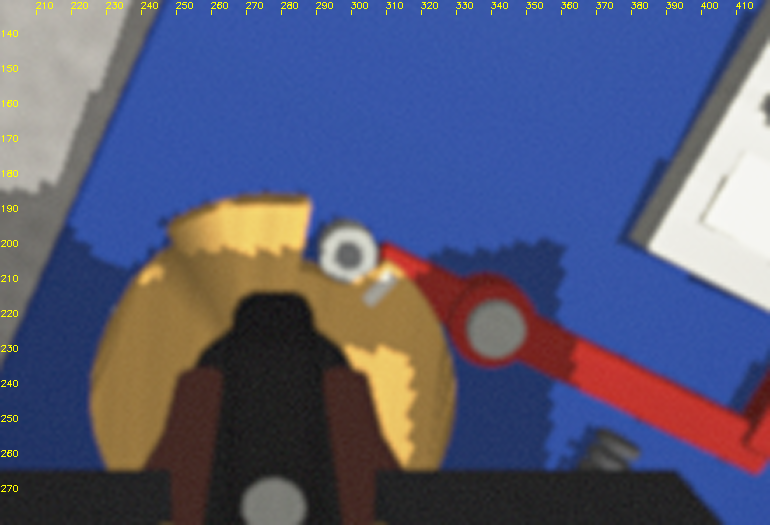

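```bash
python3 la.py 348.5 254 496 330
```

```text
rollers [0.47883646 0.12447226 0.08      ] [0.47607414 0.11788155 0.08      ] pivots [0.50696999 0.11491763 0.08      ] [0.50630441 0.11414071 0.08      ] rot 11.704166395564613 r 0.031549797678159346 0.03837822293451281
nose arm 0.06591583390334291 nose y -0.027127512811846964
```

Call:
carry_out --fingers '[0.8,0.8,0.8]' --pt "0 0 0" --pt "0 0 0" --pt "0 0 0" --turn '[1,1.5,1.5]'

```text
time: 24.3
position: [0.4732, 0.0867, 0.0939]
eef_rot: [-0.0, 0.986, 0.167, 0.001]
ft_force: [4.8, 4.9, -6.2]
gripper_width: 0.014
```

```bash
python3 st.py w22
```

```text
24.35 [0.47320443 0.08669244 0.09391066] yaw 19.17669113523875 F tool [ 5.62215155 -2.356218    6.5622789 ] M [ 0.87635267 -1.19398267  0.04406807] 0.014057586651850576
```

View pics/w22c.png

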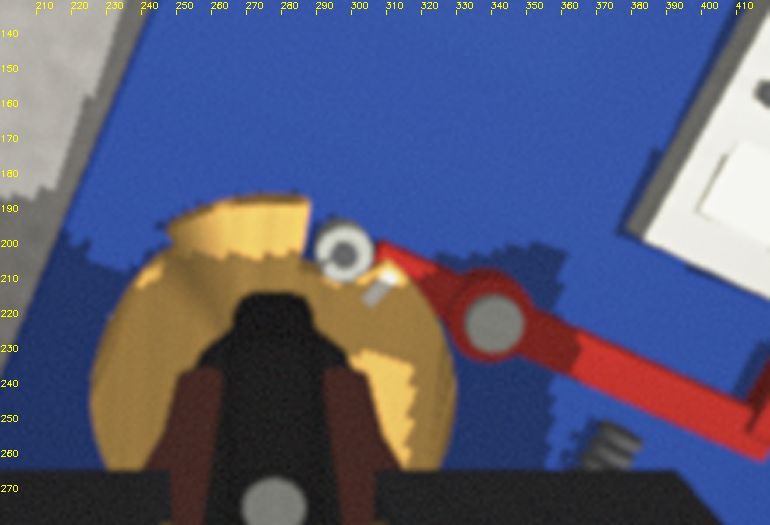

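```bash
python3 la.py 344.5 253 494.5 324
```

```text
rollers [0.47883646 0.12447226 0.08      ] [0.47612645 0.11778078 0.08      ] pivots [0.50696999 0.11491763 0.08      ] [0.5062942  0.11428776 0.08      ] rot 12.15368857372755 r 0.031452745841653904 0.03837822293451281
nose arm 0.06591583390334291 nose y -0.026660899823170485
```

Call:
carry_out --fingers '[1.5,2.2,3,3.5,3.5,3.5,3.5,3.5]' --pt "0 0 0" --pt "0 0 0" --pt "0 0 0" --pt "0 0 -0.5" --pt "0 0 -2" --pt "0 0 -5" --pt "0 0 -9" --pt "0 0 -11" --turn '[0,0,0,0,0,0,0,0]'

```text
time: 25.35
position: [0.4732, 0.0864, 0.2071]
eef_rot: [0.0, 0.986, 0.165, 0.002]
ft_force: [0.7, 0.7, -0.4]
gripper_width: 0.035
```

```bash
python3 - <<'E'
from h import *
im=eyes.camera("wrist");cv2.imwrite("pics/w23.png",im[:,:,::-1])
s=sensors.observe();p,R=tool(s); print(s['time'],p,"yaw",np.degrees(np.arctan2(R[1,0],R[0,0])),s['qpos'],s['ft_force'])
# want camera over nose; view pose with yaw: TCP = target - R*[0,-.05]
E
```

```text
25.4 [0.4741297  0.08661253 0.20880558] yaw 19.046869819774535 [-0.00563019  0.19780843 -0.3153533   1.93789777  0.07303599  1.01072712
 -0.0212837 ] [0.95826911 0.10754181 1.96156783]
```

View pics/w23.png

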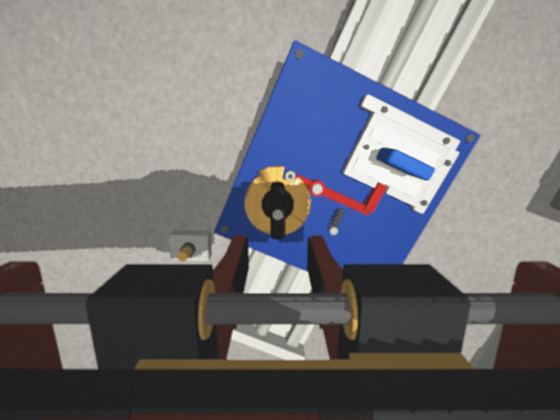

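```bash
python3 - <<'E'
from h import *
im=eyes.camera("wrist");cv2.imwrite("pics/w24.png",im[:,:,::-1])
crop("pics/w24.png","pics/w24c.png",330,85,470,225,5)
crop("pics/w24.png","pics/w24d.png",235,155,345,250,6)
p,R=tool();print(p)
E
```

```text
[0.47387561 0.08646337 0.20698765]
```

View pics/w24c.png

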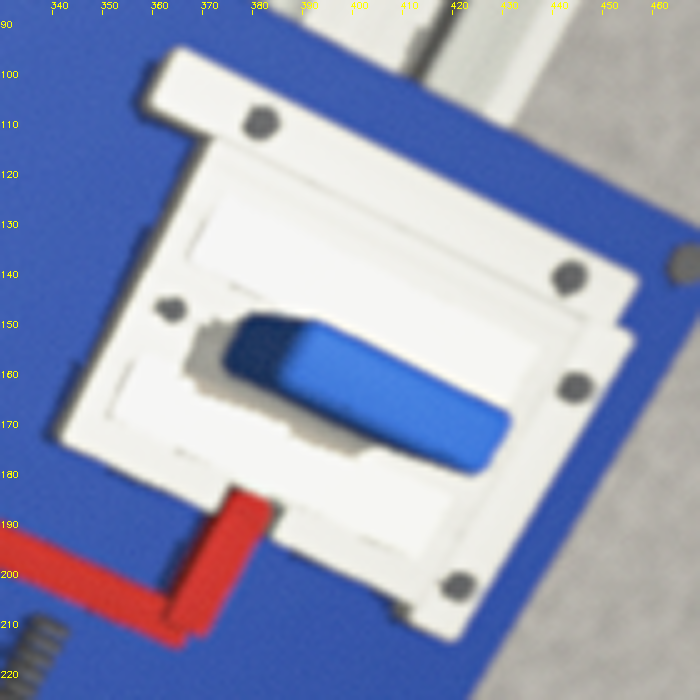

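View pics/w24d.png

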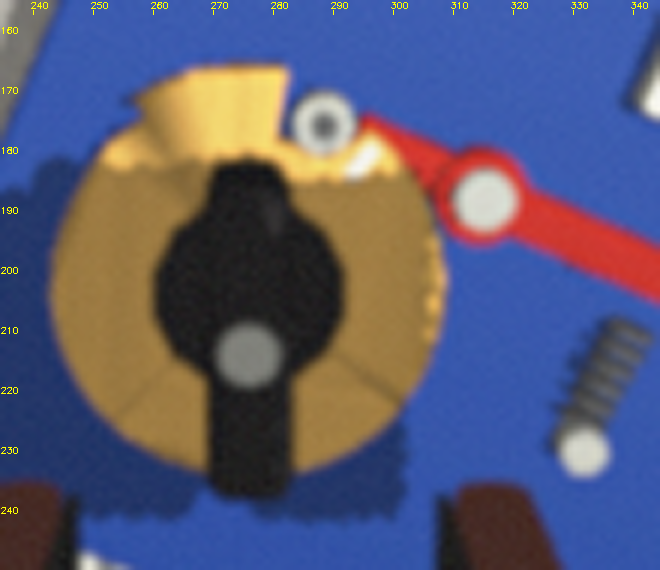

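```bash
python3 - <<'E'
from h import *
i=eyes.camera_info("wrist")
c=lambda x,y:(330+x/5-.4,85+y/5-.4)
X=np.array([.9959,-.0906,0]);Y=np.array([.0906,.9959,0]);n=np.array([.5714,.1646,0])
for name,uv,z in[("-y edge ends",[c(62,440),c(400,600)],.077),("+y edge/fence",[c(215,145),c(590,318)],.077),("-x edge",[c(62,440),c(208,145)],.077),("nose tip mid, left, right",[c(252,491),c(236,486),c(270,500)],.077),("slot bottom right corner",[c(285,508)],.077)]:
    P=ray(i,uv,z)-n; print(name,np.round(np.c_[P@X,P@Y]*1000,1).tolist())
E
```

```text
-y edge ends [[-42.7, -31.4], [36.7, -32.1]]
+y edge/fence [[-42.0, 30.9], [41.5, 32.9]]
-x edge [[-42.7, -31.4], [-43.3, 30.3]]
nose tip mid, left, right [[-2.7, -24.7], [-6.1, -25.2], [1.6, -24.9]]
slot bottom right corner [[5.2, -25.0]]
```

```bash
python3 -c "
from rig import order,sensors
s=sensors.observe();print(s['time'],s['dq'].round(3),s['ft_force']);print(order.close_job())"
```

```text
25.45 [-0.007  0.04   0.004  0.05   0.012 -0.051 -0.01 ] [-0.11277927  0.59424694 -1.35838555]
the job is handed in; nothing more can be done
None
```

I laid the clean carrier in the nest, slid it home against both fences, and turned the cam knob about 48.5° clockwise. I stopped once the roller was in the notch, then let go and backed off. The job was handed in at 25.45 s; closing it gave no verdict.

**Final checks (last wrist picture):**
- **Carrier:** its edges are within about 1–2 mm of home in the picture, which is about as fine as I could measure.
- **Latch nose:** the tip is at about y = -25 mm in the nest frame, inside the slot. An earlier estimate, worked out from the latch's rotation before I let go, gave -26.7 mm; both are past the -28 mm limit.
- **Roller:** it sits in the notch, with a gap to the stop shoulder of only about a pixel or two (1 mm or so).
- **Forces:** the wrist force stayed around 14 N or less in every reading I took. The knob torque stayed small, and I never felt the stop. Contact forces on the latch and stop shoulder could not be read directly.
- **Robot:** the gripper was clear of everything, though the arm was still settling slightly at hand-in.

I touched no other objects knowingly, but I did not check the bystanders' positions again at the end. The top and wrist cameras disagreed by about 3 mm on the end fence, so I seated the carrier using the wrist view and contact force.

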